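Press the end cap home on the tube leg

ROBOT

A 6-joint arm with a two-finger parallel gripper is mounted at the origin on the work surface. World frame = base frame: x ahead of the robot, y to its left, z up, the work surface at z = 0. Lengths are in mm, angles in rad, forces in N, time in s.
With the tool pointing down it reaches from about 325 to 850 mm from the base axis. Payload 4.4 kg.
Tool frame: the origin (TCP) lies between the finger pads; the fingertips stand 14 mm ahead of it and the grasp point (between the pads) lies 5 mm behind it; y points along the fingers, x is the direction in which the jaws open and shut, and the axes are right-handed (so a half turn about y gives the same grasp; the last joint's range is limited). The gripper opens to 94 mm and grips with 3 to 60 N. Pads are 16 mm wide; open, the fingers measure 119 mm over their backs; the gripper's body (75 mm by 177 mm) begins 78 mm behind the grasp point.
Start: joints at [1.101, 0.207, 1.542, -0, 1.393, -0.15], TCP at [180.23, 546.026, 219.447] pointing down, gripper open.
Joint ranges: [-2.73, 2.73], [-0.86, 2.22], [0.23, 2.46], [-1.11, 4.25], [0.08, 2.63], [-2.82, 2.82]. Speed limits (rad/s): [2.79, 2.79, 3.14, 3.14, 3.14, 3.14].

INTERFACE

Orientations are given as [roll, pitch, yaw] about the fixed x, y, z axes, in that order (R = Rz(yaw) Ry(pitch) Rx(roll)).
In Python, from bench import manip gives the robot as it stands. The module is installed in compiled form; this text tells all that it offers.
- The arm moves only by the tool play_rows, never from a script. Its argument "rows" is a list of rows, each an object of numbers: "tx", "ty", "tz": the shift along the world's x, y, z in m; "rx", "ry", "rz": the turn, a rotation vector about the world's x, y, z in degrees; "fingers": the opening in per cent of the stroke, from 0 (shut) to 100 (fully open). A call has 1 to 8 rows; each row is the pose to reach, as a shift and turn from the pose measured when the call began; what a row does not reach only later rows make up. A row lasts 1/10 s, in which the tool goes at most 50 mm and 8.59 degrees, less where a joint would pass 70% of its speed; a pose out of reach is approached as far as the arm can. A call with a gripper value outside its range is refused whole. The fingers move at their own pace and stop on an object; the grip force is fixed at half the most. Time passes only in rows, so rows that repeat a pose let the fingers close. It gives the time, the measured TCP pose, the force and the opening at its end, in the units of the state.
- manip.read_state(): the state, without advancing time (a new reading comes with each control period).
- manip.snapshot(name): name is "side" or "top" or "wrist"; returns the picture (480x640x3 uint8, red, green, blue); there is no depth.
- manip.camera_params(name): a dict with "fx", "fy", "cx", "cy" (pixels), "eye" and "attitude" of the camera in the world. Camera axes: x right, y up, looking along -z (the intrinsics and any distortion apply to the point x, -y, -z); pixel columns grow to the right and rows downward; lengths in mm; the calibration is good to about 2 mm. A picture is of the moment at which its call begins: read the wrist's pose just before it. camera_params takes no time and is no camera call; for the wrist camera it gives the pose at the moment of the call.
- manip.job_done(): hands the job in, once; it reports no verdict.
The state is a dict: "time_s": time; "qpos": joint angles; "joint_velocities": joint speeds; "joint_torque": joint torques, N m; "ee_pos": TCP position; "eef_rot": TCP orientation; "force": force on the tool from outside, world axes, zero at the start; "torque": the same for the moment, N m; "opening": finger opening in mm.
Only numpy, scipy, OpenCV 4.12 (cv2) and the standard library are available. Lean on these libraries where they do the work, as an engineer would, in place of code of your own. Each camera call takes 0.05 s, during which the arm holds its last target.

TASK

Start the square end cap in the open top of the tube leg that stands in the vice, then press it home with the setting tool, square and steadily: through the click and on until the tool bears solidly and the flange sits flush on the tube all round. The gripper itself must not push it in, and ease off once it is home: more than about 30 N from the tool cracks the cap. Hang the setting tool back in the hole of the wooden rack it came from and leave everything else where it is.

Things in the scene. Friction and masses are not known exactly. Their poses are not given: they have to be found in the camera images.
- leg_mouth (a point): Centre of the open top of the bare-steel square tube leg, level with its rim; z up, x and y normal to the tube's sides. Tube 50 x 50 mm outside, 44 x 44 mm inside, upright and fixed in the vice, rim 130 to 165 mm above the table. Each side has a slot 14 mm wide, 2 to 11 mm below the rim, for the cap's nibs. A flat bracket sticks out 56 mm from the +y side, 51 mm below the rim.
- vice: Low dark blue-grey machine vice, fixed on the table, that clamps the leg; origin under the leg's axis, axes as the leg's. Jaws 100 mm wide (y), tops 76 mm above the table, from x = -83 to +75 mm; screw and cross bar reach to x = -185 mm at 42 mm height; base 24 mm high, 160 mm wide over its lugs.
- cap_flange (a point): Centre of the flange (50 x 50 x 5 mm, x and y normal to its edges, z up) of the loose grey nylon square end cap, half-way through its thickness. The cap stands on its skirt on the table, this point 22.5 mm up. Started in the tube it stops on its nibs with this point about 11 mm above leg_mouth; home, flange on the rim, it is 2.5 mm above leg_mouth. In mid-flange a bore 13.5 mm wide, brass-rimmed.
- cap: The same square cap (about 47 g), origin at the middle of its lower end. Below the flange a hollow skirt 42.4 mm wide and 20 mm long, tapered to 35.4 mm over its lowest 5.5 mm, with a sprung nib on each of its four like sides: it fits in any quarter turn. Some 8 to 13 N, central on the flange, drives it from its nibs' rest to the click, about 2 mm before it is home; pressed off-centre it cocks.
- tool_grip (a point): Grip point on the axis of the loose setting tool, z up along it: on the smooth aluminium handle (30 mm diameter, 62 mm long), 26 mm above the top of the tool's round rubber hand guard (68 mm diameter, 8 mm thick) and 36 mm below the handle's top. The tool hangs upright in a hole of the rack, its guard resting on the board; this point is then 119 mm above the table.
- tool: The same setting tool (about 0.38 kg), origin at the middle of the guard's underside. Below it a steel stem with a flat round foot 36 mm in diameter, in whose middle is a pilot pin 8 mm wide, 9 mm long, pointed, that goes into the cap's bore. The stem is screwed in or out to suit the last job and stays so: the foot's underside lies 36 to 60 mm below the guard's (70 to 94 mm below tool_grip).
- rack: Fixed wooden tool rack: a board 90 x 260 mm (x, y), 16 mm thick, top 85 mm above the table, on a cheek at each end; origin on the table under its middle. Two round holes 52 mm wide go through the board at y = -70 and +70 mm of its own frame; the setting tool hangs in one, the drift in the other, either way round.
- drift_mid (a point): Bystander: a dark steel drift, shank 20 mm in diameter, 103 mm tall above the rack's board, with a hand guard like the tool's, hanging in the other hole of the rack; the point is 30 mm above the board.
- plug_mid (a point): Bystander: a round grey plug for round tube, flange 49 mm in diameter, 26 mm tall, standing on the table near the square cap; the point is half-way up. The plug and the square cap may stand in either place.
- bracket_mid (a point): Bystander: a bent flat-steel bracket (30 mm wide, 4 mm thick), upright arm 130 mm tall towards the robot, foot 110 mm long pointing away, beyond the vice; the point is near its middle.
- bin_mid (a point): Bystander: a red open parts bin 150 x 100 x 70 mm beyond the vice; the point is its middle.
Not all that is in view belongs to the job. What is shaped like the tool but blue is not meant. What is shaped like the cap but red is not meant.

How it is judged (in metres and radians):
On the way, in this order (a step that is already met when the one before it is completed fails the run):
1. the cap is started in the leg's mouth, standing proud on its nibs, and let go (horizontal distance between cap_flange and leg_mouth below 0.005 m and z of cap_flange in the frame of leg_mouth between 0.0065 and 0.016 m and contact force between the fingers and cap below 0.1 N), for 0.2 s.
2. the cap is home under the setting tool: the flange within 1.5 mm of the rim, square to it, with the tool still bearing on it (horizontal distance between cap_flange and leg_mouth below 0.004 m and z of cap_flange in the frame of leg_mouth below 0.004 m and angle between the z axis of cap_flange and the z axis of leg_mouth, either way round below 0.05 rad and contact force between tool and cap above 0.5 N), for 0.05 s.
At the end, for the whole second after the job is handed in: The cap's flange lies within 1.5 mm of the tube's rim, centred within 4 mm and square to it within 0.05 rad; the setting tool hangs upright (within 0.08 rad) and still in the hole of the rack it came from (within 10 mm of its first place) (horizontal distance between cap_flange and leg_mouth below 0.004 m and z of cap_flange in the frame of leg_mouth below 0.004 m and angle between the z axis of cap_flange and the z axis of leg_mouth, either way round below 0.05 rad and distance of tool_grip from where it was at the start of the episode below 0.01 m and angle between tool's own z axis and vertical below 0.08 rad and linear speed of each of tool, cap below 0.02 m/s); the robot touches nothing.
It fails at once if the setting tool presses the cap with more than 30 N (contact force between tool and cap above 30 N).
It fails at once if the gripper pushes the cap in (gripper on the cap with its flange less than 3.5 mm above the rim) (horizontal distance between cap_flange and leg_mouth below 0.01 m and z of cap_flange in the frame of leg_mouth below 0.006 m and contact force between any of the fingers, the arm and cap above 0.3 N).
It fails at once if a bystander (drift, round plug, bracket or bin) is moved by more than 25 mm (distance of any of drift_mid, plug_mid, bracket_mid, bin_mid from where it was at the start of the episode above 0.025 m).
It also fails if it takes over 58 s, if anything falls off the work surface, if the arm or the gripper's body presses on something with over 40 N, if the wrist force passes 120 N, or if a joint passes its speed limit or range.

## Working session

There is one attempt and no reset: what is moved stays moved. The work goes in short steps, Python scripts to look and compute and a tool call to move; the robot and the scene stay as the last step left them, time stands still between calls to the robot, and variables do not carry over. Pictures are saved under pics/ and viewed, and the job is handed in when it is done.

Besides the shell and the picture viewer there is one more tool, called after "Emit:" by a JSON object that holds its "name" and its "arguments". play_rows: Moves the arm, as the interface text tells. Its arguments: {"type":"object","properties":{"rows":{"type":"array"}},"required":["rows"]}

```bash
mkdir -p pics
cat > h.py <<'E'
from bench import manip
import numpy as np, cv2
from scipy.spatial.transform import Rotation as R
def snap(n,f):
    p=manip.camera_params(n); im=manip.snapshot(n); cv2.imwrite('pics/'+f,im[:,:,::-1]); return p,im
E
python3 - <<'E'
from h import *
print(manip.read_state())
for n in ['side','top','wrist']:
    p,_=snap(n,n+'1.png'); print(n,p)
E
```

```text
{'time_s': 0.0, 'qpos': array([ 1.10149941e+00,  2.07402531e-01,  1.54293312e+00,  2.74589013e-06,
        1.39351508e+00, -1.50481238e-01]), 'joint_velocities': array([ 1.36139518e-03,  1.49416681e-03, -1.34699599e-03,  4.16265721e-04,
        1.83949948e-04,  4.54556574e-05]), 'joint_torque': array([ 6.18535014e-04, -3.70892715e+01, -2.81411844e+01,  6.99111354e-02,
        3.62522935e-02, -1.67376579e-04]), 'ee_pos': array([179.87444703, 545.325348  , 218.31059472]), 'eef_rot': array([-1.57045514,  0.00223215,  1.25198054]), 'force': array([-0.22935929, -0.49328481,  0.69863349]), 'torque': array([-0.03263462, -0.02389313,  0.01010376]), 'opening': 93.8201144363274}
side {'fx': 595.6145394060339, 'fy': 595.6145394060339, 'cx': 318.99787483653625, 'cy': 254.05150481756095, 'eye': array([  66.64362014, -704.25104287, 1102.16469202]), 'attitude': array([ 0.73266577,  0.0113651 , -0.59616891])}
top {'fx': 477.0032361472471, 'fy': 477.0032361472471, 'cx': 323.8789018179532, 'cy': 241.91000757614967, 'eye': array([ 477.15008621,   22.38405958, 1149.75085282]), 'attitude': array([ 0.0828919 , -0.01178876, -1.57894292])}
wrist {'fx': 397.10013278731196, 'fy': 397.10013278731196, 'cx': 319.0630013881535, 'cy': 242.85801250437316, 'eye': array([113.53917914, 567.34984266, 382.80633448]), 'attitude': array([-0.24441158,  0.00258078,  1.2512709 ])}
```

View pics/side1.png

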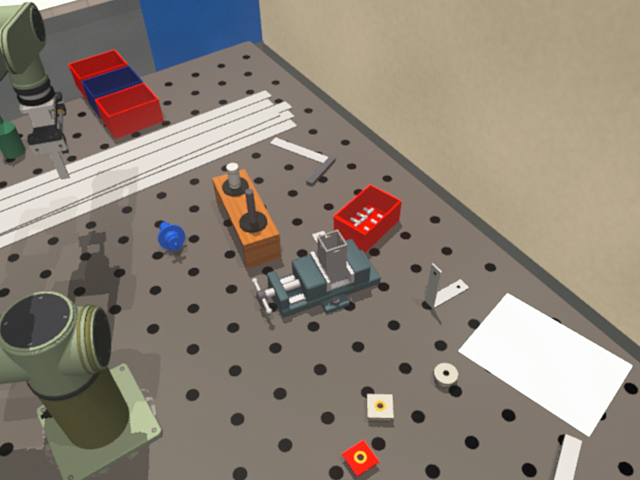

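View pics/top1.png

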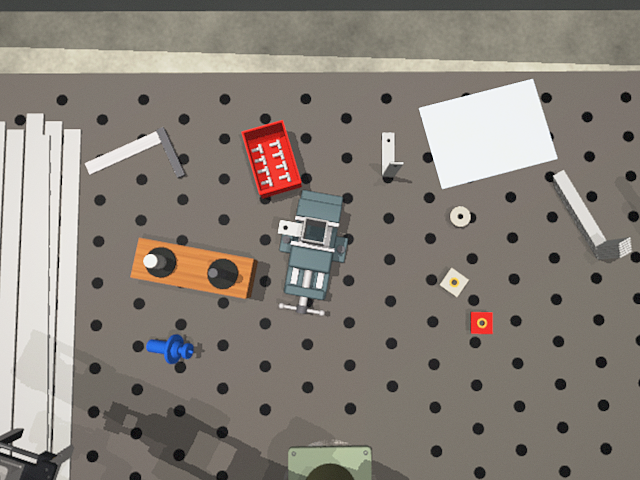

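View pics/wrist1.png

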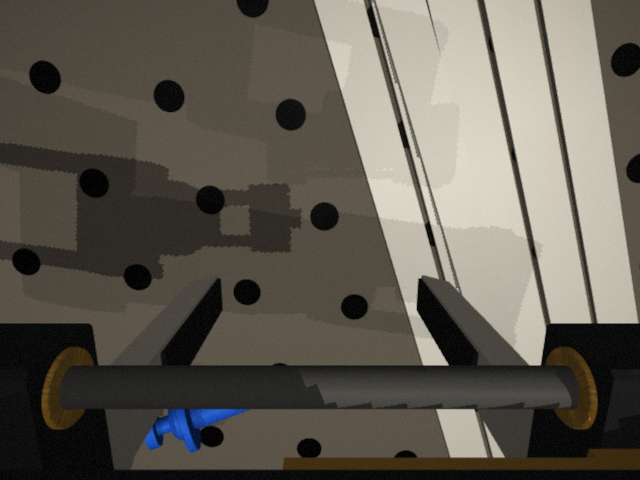

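```bash
cat >> h.py <<'E'
def ray(p,u,v):
    d=R.from_euler('xyz',p['attitude']).as_matrix()@np.array([(u-p['cx'])/p['fx'],-(v-p['cy'])/p['fy'],-1.])
    return p['eye'],d
def onz(p,u,v,z):
    e,d=ray(p,u,v); return e+d*(z-e[2])/d[2]
def proj(p,X):
    c=R.from_euler('xyz',p['attitude']).as_matrix().T@(np.array(X,float)-p['eye'])
    return np.array([p['cx']+p['fx']*c[0]/-c[2],p['cy']-p['fy']*c[1]/-c[2]])
def tri(a,b):
    A=[];B=[]
    M=np.zeros((3,3));w=np.zeros(3)
    for e,d in (a,b):
        d=d/np.linalg.norm(d);P=np.eye(3)-np.outer(d,d);M+=P;w+=P@e
    return np.linalg.solve(M,w)
def crop(im,x0,y0,x1,y1,s,f):
    cv2.imwrite('pics/'+f,cv2.resize(im[y0:y1,x0:x1,::-1],None,fx=s,fy=s,interpolation=cv2.INTER_CUBIC))
E
python3 - <<'E'
import cv2,numpy as np
t=cv2.imread('pics/top1.png');s=cv2.imread('pics/side1.png')
c=lambda im,x,y,w=70:cv2.resize(im[y-w//2:y+w//2,x-w//2:x+w//2],(380,380),interpolation=cv2.INTER_CUBIC)
cv2.imwrite('pics/c1.png',np.vstack([np.hstack([c(t,454,282,50),c(t,315,232,60)]),np.hstack([c(s,380,406,50),c(s,331,246,60)])])[:,:])
cv2.imwrite('pics/c2.png',np.hstack([c(t,155,261,60),c(s,233,178,60)]))
E
python3 -c "
import cv2
i=cv2.imread('pics/c1.png');cv2.imwrite('pics/c1.png',cv2.resize(i,(600,600)))"
```

```text
(no output)
```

View pics/c1.png

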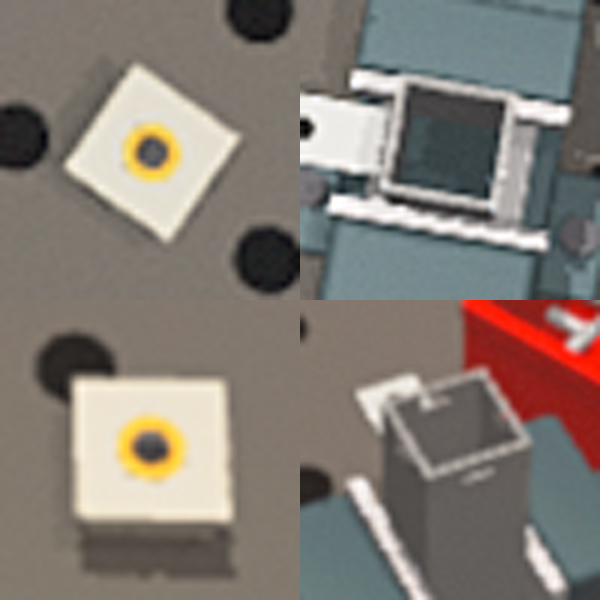

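View pics/c2.png

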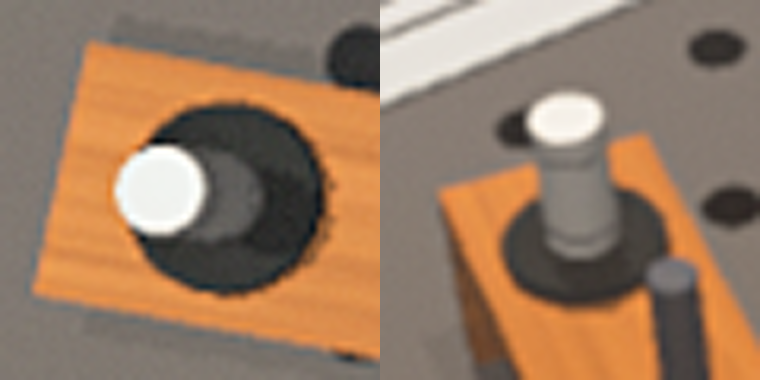

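```bash
cat > m.py <<'E'
from h import *
T={'fx':477.0032361472471,'fy':477.0032361472471,'cx':323.8789018179532,'cy':241.91000757614967,'eye':np.array([477.15008621,22.38405958,1149.75085282]),'attitude':np.array([0.0828919,-0.01178876,-1.57894292])}
S={'fx':595.6145394060339,'fy':595.6145394060339,'cx':318.99787483653625,'cy':254.05150481756095,'eye':np.array([66.64362014,-704.25104287,1102.16469202]),'attitude':np.array([0.73266577,0.0113651,-0.59616891])}
E
python3 - <<'E'
from m import *
def f(P,o,s): return np.array(P,float)/s+np.array(o)-.5+.5/s
ct=f([(136,64),(240,137),(168,241),(66,164)],(429,257),6)
cs=f([(73,78),(228,78),(233,221),(76,221)],(355,381),6)
print('cap top',[onz(T,*q,25).round(1)[:2].tolist() for q in ct], np.mean([onz(T,*q,25) for q in ct],0))
print('cap side',[onz(S,*q,25).round(1)[:2].tolist() for q in cs], np.mean([onz(S,*q,25) for q in cs],0))
mt=f([(100,75),(217,95),(195,212),(82,190)],(285,202),5)
ms=f([(83,102),(185,69),(229,140),(132,174)],(301,216),5)
X=tri(ray(T,*mt.mean(0)),ray(S,*ms.mean(0)));print('mouth',X,proj(T,X)-mt.mean(0))
for n,P,C in(('t',mt,T),('s',ms,S)):
  Q=np.array([onz(C,*q,X[2])[:2] for q in P]);print(Q.round(1).tolist(),Q.mean(0));d=np.roll(Q,-1,0)-Q;print(np.hypot(*d.T),np.degrees(np.arctan2(d[:,1],d[:,0]))%90)
for P,C in((ct,T),(cs,S)):
  Q=np.array([onz(C,*q,25)[:2] for q in P]);d=np.roll(Q,-1,0)-Q;print(np.hypot(*d.T),np.degrees(np.arctan2(d[:,1],d[:,0]))%90)
tt=f([(160,190)],(125,231),6.333)[0];ts=f([(187,119)],(203,148),6.333)[0]
print('tool',tri(ray(T,*tt),ray(S,*ts)),onz(T,*tt,155),onz(S,*ts,155))
gt=f([(230,197)],(125,231),6.333)[0];gs=f([(585-380,243)],(203,148),6.333)[0]
print('guard',onz(T,*gt,93),onz(S,*gs,93))
E
```

```text
cap top [[508.2, -292.2], [479.3, -332.3], [438.9, -302.7], [469.2, -263.4]] [ 473.90015557 -297.64213343   25.        ]
cap side [[467.9, -261.8], [510.6, -291.1], [479.5, -332.3], [437.5, -303.5]] [ 473.86652844 -297.15907466   25.        ]
mouth [585.53269491  29.63565151 149.68840481] [ 0.12693797 -0.22632617]
[[614.1, 50.2], [605.2, 0.8], [555.7, 10.5], [565.4, 58.0]] [585.1061672   29.89914298]
[50.14299165 50.44409814 48.43380549 49.33498218] [79.84910463 78.91980524 78.5349925  80.89879183]
[[565.8, 57.7], [614.6, 48.6], [605.3, 2.3], [559.1, 9.9]] [586.19316801  29.64426978]
[49.68021224 47.23208025 46.86692245 48.24840502] [79.4422744  78.6485044  80.63074399 82.01891883]
[49.52710101 50.12442282 49.62962011 48.4598412 ] [54.17187594 53.6981929  52.24893934 53.59375006]
[51.78008005 51.64183115 50.93591289 51.63865942] [55.48415371 52.91663632 55.5153857  53.85377366]
tool [523.66191621 371.97075458 154.08307441] [523.38310941 371.79336861 155.        ] [523.44046642 370.75763564 155.        ]
guard [523.63934022 369.23033693  93.        ] [522.07907531 368.65286651  93.        ]
```

Emit:
{"name": "play_rows", "arguments": {"rows": [{"tx":0.25,"ty":-0.445,"tz":0.04,"rz":-65},{"tx":0.25,"ty":-0.445,"tz":0.04,"rz":-65},{"tx":0.25,"ty":-0.445,"tz":0.04,"rz":-65},{"tx":0.25,"ty":-0.445,"tz":0.04,"rz":-65},{"tx":0.25,"ty":-0.445,"tz":0.04,"rz":-65},{"tx":0.25,"ty":-0.445,"tz":0.04,"rz":-65},{"tx":0.25,"ty":-0.445,"tz":0.04,"rz":-65},{"tx":0.25,"ty":-0.445,"tz":0.04,"rz":-65}]}}

```text
invalid input at $.rows[0]: expected keys tx, ty, tz, rx, ry, rz, fingers
```

Emit:
{"name": "play_rows", "arguments": {"rows": [{"tx":0.25,"ty":-0.445,"tz":0.04,"rx":0,"ry":0,"rz":-65,"fingers":100},{"tx":0.25,"ty":-0.445,"tz":0.04,"rx":0,"ry":0,"rz":-65,"fingers":100},{"tx":0.25,"ty":-0.445,"tz":0.04,"rx":0,"ry":0,"rz":-65,"fingers":100},{"tx":0.25,"ty":-0.445,"tz":0.04,"rx":0,"ry":0,"rz":-65,"fingers":100},{"tx":0.25,"ty":-0.445,"tz":0.04,"rx":0,"ry":0,"rz":-65,"fingers":100},{"tx":0.25,"ty":-0.445,"tz":0.04,"rx":0,"ry":0,"rz":-65,"fingers":100},{"tx":0.25,"ty":-0.445,"tz":0.04,"rx":0,"ry":0,"rz":-65,"fingers":100},{"tx":0.25,"ty":-0.445,"tz":0.04,"rx":0,"ry":0,"rz":-65,"fingers":100}]}}

```text
time_s: 0.95
ee_pos: [375.6, 196.3, 250.1]
eef_rot: [-1.57, 0.001, 0.113]
force: [0.0, -0.3, 0.3]
opening: 94.1
```

Emit:
{"name": "play_rows", "arguments": {"rows": [{"tx":0.098,"ty":-0.4936,"tz":-0.08,"rx":0,"ry":0,"rz":-42.8,"fingers":100},{"tx":0.098,"ty":-0.4936,"tz":-0.08,"rx":0,"ry":0,"rz":-42.8,"fingers":100},{"tx":0.098,"ty":-0.4936,"tz":-0.08,"rx":0,"ry":0,"rz":-42.8,"fingers":100},{"tx":0.098,"ty":-0.4936,"tz":-0.08,"rx":0,"ry":0,"rz":-42.8,"fingers":100},{"tx":0.098,"ty":-0.4936,"tz":-0.08,"rx":0,"ry":0,"rz":-42.8,"fingers":100},{"tx":0.098,"ty":-0.4936,"tz":-0.08,"rx":0,"ry":0,"rz":-42.8,"fingers":100},{"tx":0.098,"ty":-0.4936,"tz":-0.08,"rx":0,"ry":0,"rz":-42.8,"fingers":100},{"tx":0.098,"ty":-0.4936,"tz":-0.08,"rx":0,"ry":0,"rz":-42.8,"fingers":100}]}}

```text
time_s: 1.75
ee_pos: [451.9, -191.4, 187.0]
eef_rot: [-1.57, 0.001, -0.634]
force: [-0.1, 0.8, 0.5]
opening: 93.8
```

Emit:
{"name": "play_rows", "arguments": {"rows": [{"tx":0,"ty":0,"tz":0,"rx":0,"ry":0,"rz":0,"fingers":100}]}}

```text
time_s: 1.85
ee_pos: [451.9, -196.3, 185.8]
eef_rot: [-1.572, 0.002, -0.64]
force: [-0.3, -0.2, -0.2]
opening: 93.7
```

Emit:
{"name": "play_rows", "arguments": {"rows": [{"tx":0.022,"ty":-0.101,"tz":-0.056,"rx":0,"ry":0,"rz":0.3,"fingers":100},{"tx":0.022,"ty":-0.101,"tz":-0.056,"rx":0,"ry":0,"rz":0.3,"fingers":100},{"tx":0.022,"ty":-0.101,"tz":-0.056,"rx":0,"ry":0,"rz":0.3,"fingers":100},{"tx":0.022,"ty":-0.101,"tz":-0.056,"rx":0,"ry":0,"rz":0.3,"fingers":100},{"tx":0.022,"ty":-0.101,"tz":-0.056,"rx":0,"ry":0,"rz":0.3,"fingers":100}]}}

```text
time_s: 2.35
ee_pos: [473.5, -296.1, 129.4]
eef_rot: [-1.571, 0.004, -0.635]
force: [-0.2, 0.3, 0.1]
opening: 93.8
```

Run:
```python
from h import *
s=manip.read_state();print(s['ee_pos'],s['eef_rot'])
p,_=snap('wrist','w2.png');print(p['eye'],p['attitude']); print(proj(p,[473.9,-297.3,25]))
```

```text
[ 473.50240262 -296.07287549  129.40962351] [-1.57086686  0.00378833 -0.63530017]
[ 515.30648992 -240.46232494  293.79286091] [-0.24465164  0.00305956 -0.63603026]
[320.88466502 247.31681546]
```

View pics/w2.png

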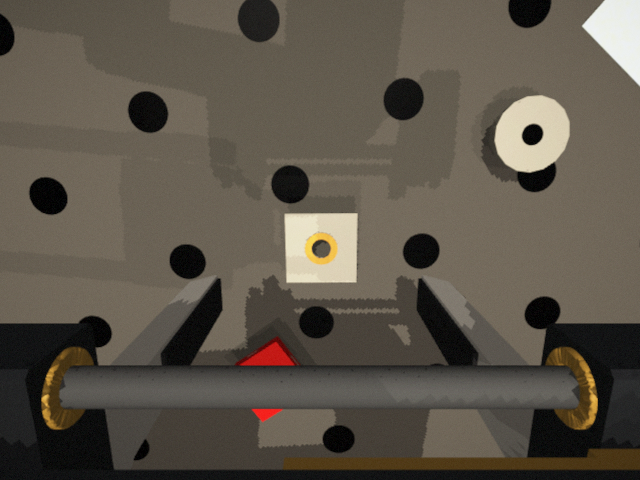

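Emit:
{"name": "play_rows", "arguments": {"rows": [{"tx":0.0004,"ty":-0.0012,"tz":-0.05,"rx":0,"ry":0,"rz":0,"fingers":100},{"tx":0.0004,"ty":-0.0012,"tz":-0.08,"rx":0,"ry":0,"rz":0,"fingers":100},{"tx":0.0004,"ty":-0.0012,"tz":-0.1,"rx":0,"ry":0,"rz":0,"fingers":100},{"tx":0.0004,"ty":-0.0012,"tz":-0.1,"rx":0,"ry":0,"rz":0,"fingers":100},{"tx":0.0004,"ty":-0.0012,"tz":-0.1,"rx":0,"ry":0,"rz":0,"fingers":100}]}}

```text
time_s: 2.9
ee_pos: [474.9, -296.3, 31.2]
eef_rot: [-1.571, 0.001, -0.633]
force: [0.6, 0.4, 0.3]
opening: 94.1
```

Emit:
{"name": "play_rows", "arguments": {"rows": [{"tx":0,"ty":0,"tz":0,"rx":0,"ry":0,"rz":0,"fingers":40},{"tx":0,"ty":0,"tz":0,"rx":0,"ry":0,"rz":0,"fingers":40},{"tx":0,"ty":0,"tz":0,"rx":0,"ry":0,"rz":0,"fingers":40},{"tx":0,"ty":0,"tz":0,"rx":0,"ry":0,"rz":0,"fingers":40},{"tx":0,"ty":0,"tz":0,"rx":0,"ry":0,"rz":0,"fingers":40},{"tx":0,"ty":0,"tz":0,"rx":0,"ry":0,"rz":0,"fingers":40}]}}

```text
time_s: 3.5
ee_pos: [474.8, -296.4, 31.3]
eef_rot: [-1.571, 0.001, -0.633]
force: [1.1, -1.5, 1.9]
opening: 49.5
```

Emit:
{"name": "play_rows", "arguments": {"rows": [{"tx":0,"ty":0,"tz":0.0,"rx":0,"ry":0,"rz":0,"fingers":0},{"tx":0,"ty":0,"tz":0.03,"rx":0,"ry":0,"rz":0,"fingers":0},{"tx":0,"ty":0,"tz":0.07,"rx":0,"ry":0,"rz":0,"fingers":0},{"tx":0,"ty":0,"tz":0.12,"rx":0,"ry":0,"rz":0,"fingers":0},{"tx":0,"ty":0,"tz":0.18,"rx":0,"ry":0,"rz":0,"fingers":0},{"tx":0,"ty":0,"tz":0.18,"rx":0,"ry":0,"rz":0,"fingers":0},{"tx":0,"ty":0,"tz":0.18,"rx":0,"ry":0,"rz":0,"fingers":0}]}}

```text
time_s: 4.2
ee_pos: [476.2, -297.5, 214.1]
eef_rot: [-1.571, -0.004, -0.633]
force: [0.9, -0.9, -0.8]
opening: 49.9
```

Run:
```python
from h import *
s=manip.read_state();print(s['ee_pos'],s['eef_rot'],s['opening'])
p,_=snap('wrist','w3.png');print(p['eye'],p['attitude']); print(proj(p,s['ee_pos']-[0,0,6.3]))
```

```text
[ 476.18098598 -297.54021127  214.09014824] [-1.57144982 -0.00445734 -0.63320927] 49.86106707665142
[ 516.82208958 -240.93949696  378.4419241 ] [-0.24521314 -0.00518217 -0.63391966]
[318.83588732 299.79778049]
```

View pics/w3.png

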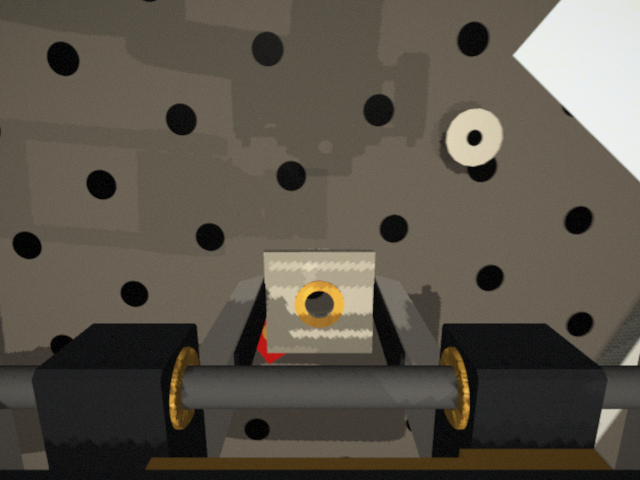

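Run:
```python
from h import *
p={'fx':397.1,'fy':397.1,'cx':319.06,'cy':242.86,'eye':np.array([516.82208958,-240.93949696,378.4419241]),'attitude':np.array([-0.24521314,-0.00518217,-0.63391966])}
t=np.array([476.18,-297.54,214.09])
o=onz(p,319.5,303.5,t[2]-6.3)-t;print(o)
o=R.from_euler('z',26).apply(o);print(o, np.array([585.6,29.7])-o[:2])
```

```text
[-0.8314269  -1.65089974 -6.3       ]
[ 0.72104142 -1.70201055 -6.3       ] [584.87895858  31.40201055]
```

Emit:
{"name": "play_rows", "arguments": {"rows": [{"tx":0.05,"ty":0.15,"tz":0.01,"rx":0,"ry":0,"rz":15,"fingers":0},{"tx":0.109,"ty":0.326,"tz":0.01,"rx":0,"ry":0,"rz":26,"fingers":0},{"tx":0.109,"ty":0.326,"tz":0.01,"rx":0,"ry":0,"rz":26,"fingers":0},{"tx":0.109,"ty":0.326,"tz":0.01,"rx":0,"ry":0,"rz":26,"fingers":0},{"tx":0.109,"ty":0.326,"tz":0.01,"rx":0,"ry":0,"rz":26,"fingers":0},{"tx":0.109,"ty":0.326,"tz":0.01,"rx":0,"ry":0,"rz":26,"fingers":0},{"tx":0.109,"ty":0.326,"tz":0.01,"rx":0,"ry":0,"rz":26,"fingers":0},{"tx":0.109,"ty":0.326,"tz":0.01,"rx":0,"ry":0,"rz":26,"fingers":0}]}}

```text
time_s: 5.05
ee_pos: [582.7, 35.0, 217.5]
eef_rot: [-1.569, 0.007, -0.173]
force: [-0.4, 0.1, -1.1]
opening: 49.4
```

Emit:
{"name": "play_rows", "arguments": {"rows": [{"tx":0,"ty":0,"tz":0,"rx":0,"ry":0,"rz":0,"fingers":0},{"tx":0,"ty":0,"tz":0,"rx":0,"ry":0,"rz":0,"fingers":0}]}}

```text
time_s: 5.25
ee_pos: [580.8, 34.6, 214.5]
eef_rot: [-1.57, 0.013, -0.173]
force: [-0.2, -0.8, 0.0]
opening: 49.4
```

Run:
```python
from h import *
s=manip.read_state();print(s['ee_pos'],s['eef_rot'],s['opening'],s['force'])
p,_=snap('wrist','w4.png');print(p['eye'],p['attitude'])
snap('side','s4.png')
```

```text
[580.78451569  34.63175381 214.4941941 ] [-1.57014908  0.01260722 -0.17303301] 49.376815795181926 [-0.23591288 -0.75795846  0.02687556]
[594.65979111 102.75102779 378.86152763] [-0.24419086  0.01225287 -0.17376677]
```

View pics/w4.png

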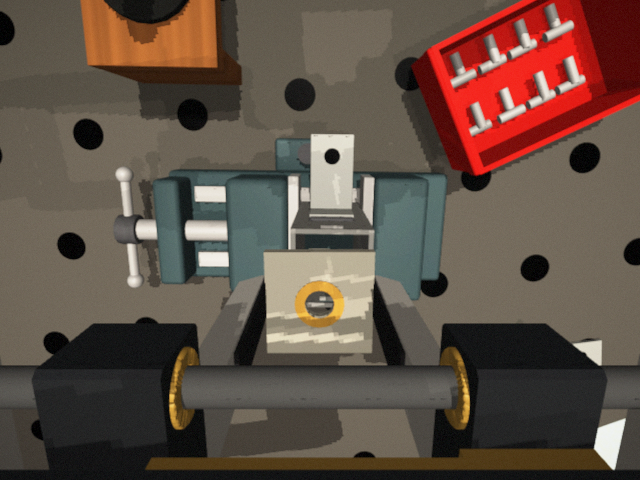

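View pics/s4.png

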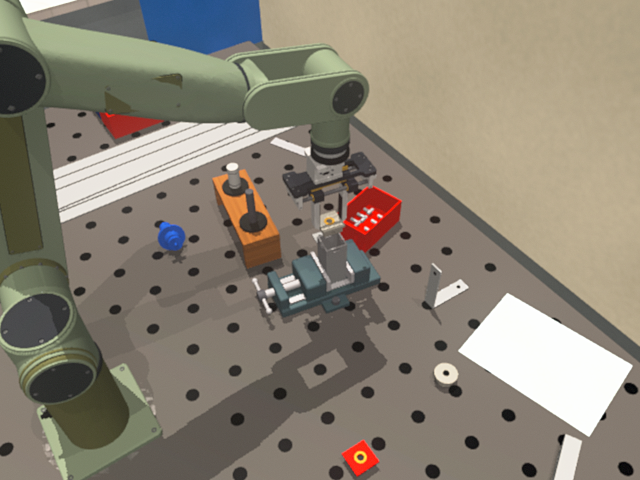

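Run:
```python
from h import *
p={'fx':397.1,'fy':397.1,'cx':319.06,'cy':242.86,'eye':np.array([594.65979111,102.75102779,378.86152763]),'attitude':np.array([-0.24419086,0.01225287,-0.17376677])}
for a,b in((-25,25),(25,25),(-22,22),(22,22)):
  print(proj(p,[585.6,29.7,150]+R.from_euler('z',-10.3,degrees=True).apply([a,b,0])))
im=cv2.imread('pics/w4.png')[:,:,::-1];crop(im,270,180,400,260,6,'c4.png')
```

```text
[287.94191354 228.50701257]
[372.90432386 229.22211653]
[293.07897542 233.51925465]
[367.61439252 234.15634023]
```

View pics/c4.png

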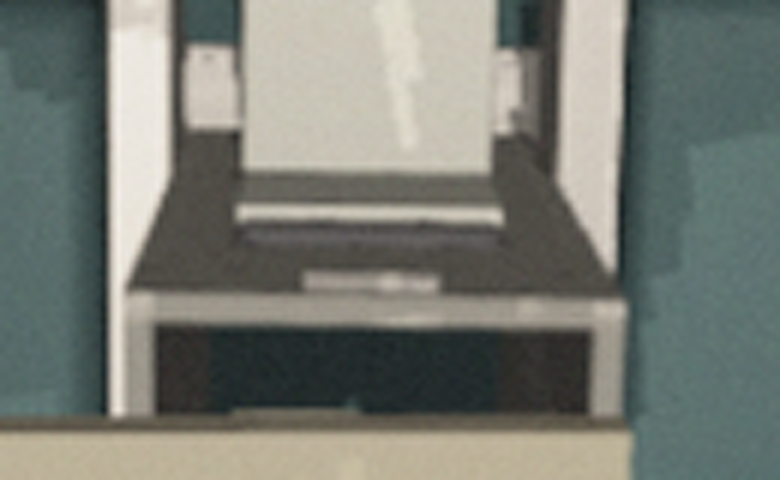

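Emit:
{"name": "play_rows", "arguments": {"rows": [{"tx":0.0051,"ty":-0.0034,"tz":0.0,"rx":-0.1,"ry":-0.7,"rz":-0.4,"fingers":0},{"tx":0.0051,"ty":-0.0034,"tz":0.0,"rx":-0.1,"ry":-0.7,"rz":-0.4,"fingers":0},{"tx":0.0051,"ty":-0.0034,"tz":-0.014,"rx":-0.1,"ry":-0.7,"rz":-0.4,"fingers":0},{"tx":0.0051,"ty":-0.0034,"tz":-0.02,"rx":-0.1,"ry":-0.7,"rz":-0.4,"fingers":0},{"tx":0.0051,"ty":-0.0034,"tz":-0.025,"rx":-0.1,"ry":-0.7,"rz":-0.4,"fingers":0},{"tx":0.0051,"ty":-0.0034,"tz":-0.028,"rx":-0.1,"ry":-0.7,"rz":-0.4,"fingers":0},{"tx":0.0051,"ty":-0.0034,"tz":-0.028,"rx":-0.1,"ry":-0.7,"rz":-0.4,"fingers":0}]}}

```text
time_s: 6.05
ee_pos: [586.3, 30.4, 187.2]
eef_rot: [-1.57, -0.001, -0.181]
force: [-0.2, -0.0, 0.0]
opening: 49.6
```

Run:
```python
from h import *
p,im=snap('wrist','w5.png');s=manip.read_state();print(s['ee_pos'],s['eef_rot'],s['opening'],s['force'])
_,im=snap('side','s5.png');crop(im,280,180,400,270,6,'c5.png')
```

```text
[586.68536228  30.37919966 187.74969356] [-1.56965759 -0.00223067 -0.18141491] 49.44387204490237 [ 0.09730732 -0.46987197 -0.2696399 ]
```

View pics/w5.png

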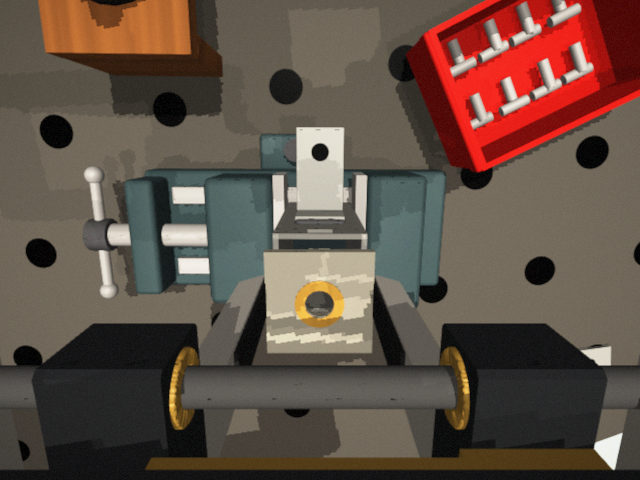

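View pics/c5.png

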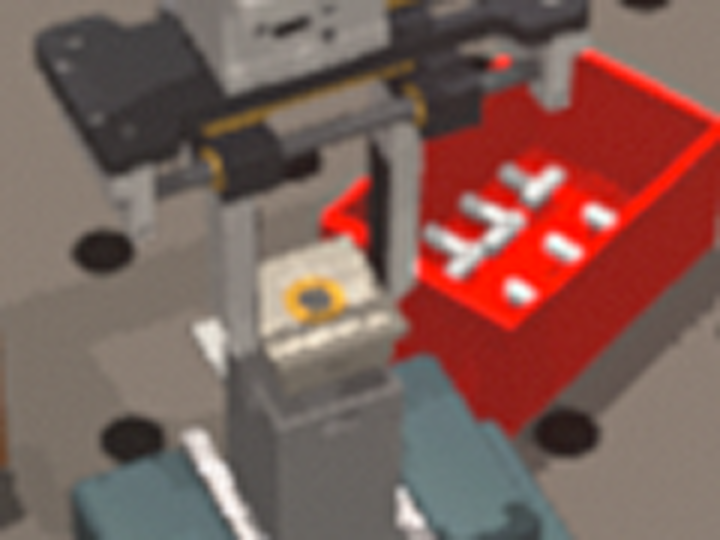

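Run:
```python
from h import *
p=manip.camera_params('wrist')
im=cv2.imread('pics/w5.png')[:,:,::-1];crop(im,255,200,385,290,6,'c5b.png')
print(p)
for z in(145,150):
 for a,b in((-25,25),(25,25)):
  print(z,proj(p,np.array([586.3,29.6,z])+R.from_euler('z',-10.3,degrees=True).apply([a,b,0])))
```

```text
{'fx': 397.10013278731196, 'fy': 397.10013278731196, 'cx': 319.0630013881535, 'cy': 242.85801250437316, 'eye': array([598.82581767,  98.72853112, 352.55790092]), 'attitude': array([-0.24361911, -0.00330345, -0.18212634])}
145 [271.28193331 231.50044535]
145 [364.78561499 231.21915861]
150 [270.19580898 233.54368941]
150 [365.88612793 233.25452861]
```

View pics/c5b.png

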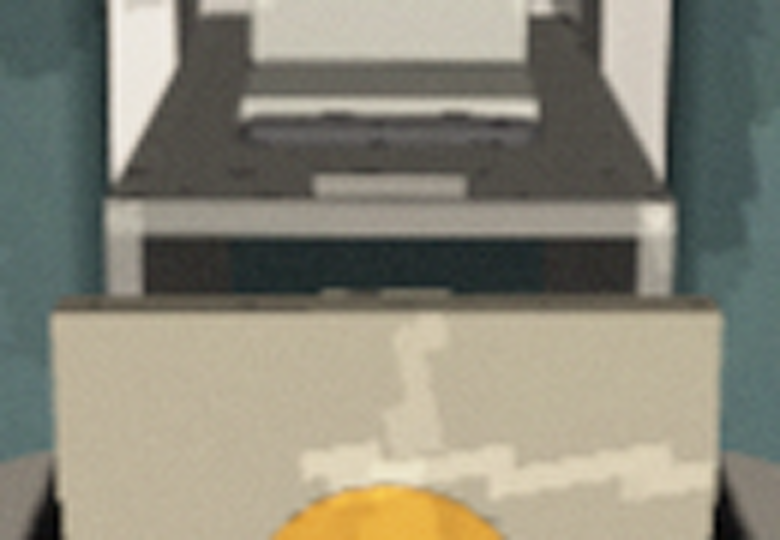

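Emit:
{"name": "play_rows", "arguments": {"rows": [{"tx":0.0003,"ty":0.0007,"tz":-0.004,"rx":0,"ry":0.1,"rz":0,"fingers":0},{"tx":0.0003,"ty":0.0007,"tz":-0.008,"rx":0,"ry":0.1,"rz":0,"fingers":0},{"tx":0.0003,"ty":0.0007,"tz":-0.012,"rx":0,"ry":0.1,"rz":0,"fingers":0},{"tx":0.0003,"ty":0.0007,"tz":-0.015,"rx":0,"ry":0.1,"rz":0,"fingers":0},{"tx":0.0003,"ty":0.0007,"tz":-0.017,"rx":0,"ry":0.1,"rz":0,"fingers":0},{"tx":0.0003,"ty":0.0007,"tz":-0.017,"rx":0,"ry":0.1,"rz":0,"fingers":0}]}}

```text
time_s: 6.75
ee_pos: [586.9, 31.1, 170.6]
eef_rot: [-1.57, -0.0, -0.181]
force: [-0.0, -0.1, -0.8]
opening: 49.4
```

Emit:
{"name": "play_rows", "arguments": {"rows": [{"tx":0,"ty":0,"tz":0,"rx":0,"ry":0,"rz":0,"fingers":0}]}}

```text
time_s: 6.85
ee_pos: [587.0, 31.0, 170.7]
eef_rot: [-1.57, -0.0, -0.181]
force: [-0.6, 0.4, -0.5]
opening: 49.3
```

No side forces, so the cap is entering cleanly. I'll go down in small steps.

Emit:
{"name": "play_rows", "arguments": {"rows": [{"tx":0,"ty":0,"tz":-0.001,"rx":0,"ry":0,"rz":0,"fingers":0},{"tx":0,"ty":0,"tz":-0.0015,"rx":0,"ry":0,"rz":0,"fingers":0},{"tx":0,"ty":0,"tz":-0.0015,"rx":0,"ry":0,"rz":0,"fingers":0}]}}

```text
time_s: 7.15
ee_pos: [587.0, 31.1, 169.2]
eef_rot: [-1.57, -0.0, -0.181]
force: [0.6, 0.1, -0.7]
opening: 49.1
```

Run:
```python
from h import *
s=manip.read_state();print(s['ee_pos'],s['force'],s['opening'])
p,im=snap('wrist','w6.png');crop(im,240,200,400,320,5,'c6.png')
_,im=snap('side','s6.png');crop(im,290,200,370,270,8,'c6s.png')
```

```text
[586.97894991  31.05083003 169.15076371] [ 0.63822978  0.05215015 -0.72325534] 49.12421620398637
```

View pics/c6s.png

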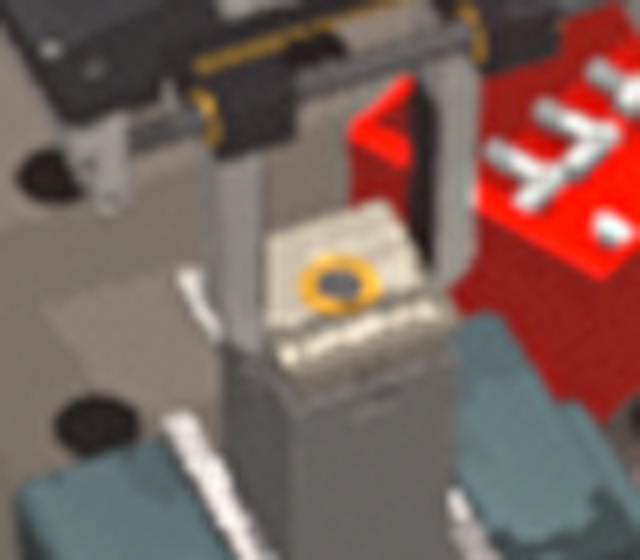

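View pics/c6.png

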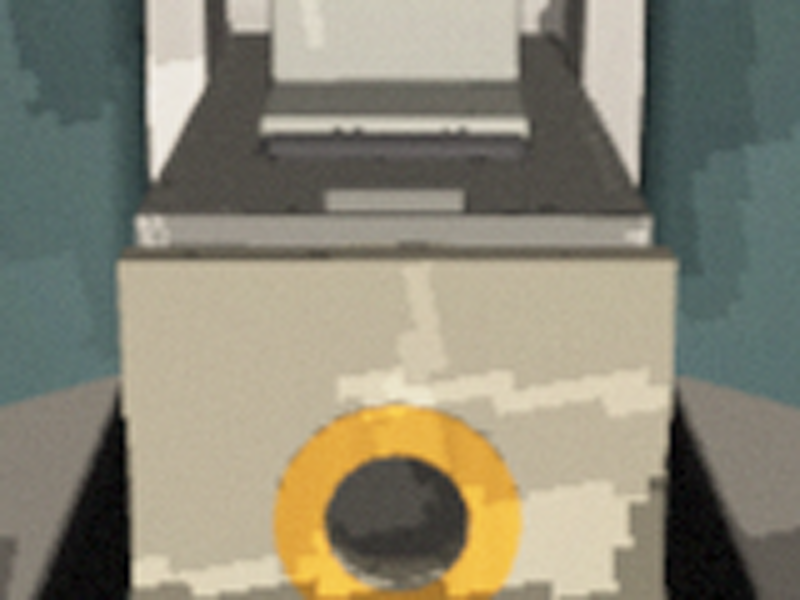

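Emit:
{"name": "play_rows", "arguments": {"rows": [{"tx":0,"ty":0,"tz":-0.001,"rx":0,"ry":0,"rz":0,"fingers":0},{"tx":0,"ty":0,"tz":-0.001,"rx":0,"ry":0,"rz":0,"fingers":0}]}}

```text
time_s: 7.45
ee_pos: [586.9, 31.1, 168.1]
eef_rot: [-1.57, -0.0, -0.181]
force: [-0.6, -0.5, -1.1]
opening: 49.5
```

Emit:
{"name": "play_rows", "arguments": {"rows": [{"tx":0,"ty":0,"tz":0,"rx":0,"ry":0,"rz":0,"fingers":75},{"tx":0,"ty":0,"tz":0,"rx":0,"ry":0,"rz":0,"fingers":75},{"tx":0,"ty":0,"tz":0,"rx":0,"ry":0,"rz":0,"fingers":75},{"tx":0,"ty":0,"tz":0,"rx":0,"ry":0,"rz":0,"fingers":75},{"tx":0,"ty":0,"tz":0,"rx":0,"ry":0,"rz":0,"fingers":75}]}}

```text
time_s: 7.95
ee_pos: [587.0, 31.0, 168.2]
eef_rot: [-1.57, -0.0, -0.181]
force: [-0.0, 0.3, -0.5]
opening: 70.1
```

Emit:
{"name": "play_rows", "arguments": {"rows": [{"tx":0,"ty":0,"tz":0.03,"rx":0,"ry":0,"rz":0,"fingers":75},{"tx":0,"ty":0,"tz":0.07,"rx":0,"ry":0,"rz":0,"fingers":75},{"tx":0,"ty":0,"tz":0.1,"rx":0,"ry":0,"rz":0,"fingers":75},{"tx":0,"ty":0,"tz":0.1,"rx":0,"ry":0,"rz":0,"fingers":75},{"tx":0,"ty":0,"tz":0.1,"rx":0,"ry":0,"rz":0,"fingers":75}]}}

```text
time_s: 8.45
ee_pos: [587.3, 31.0, 268.7]
eef_rot: [-1.57, -0.002, -0.181]
force: [0.5, 0.3, -1.0]
opening: 70.1
```

Run:
```python
from h import *
s=manip.read_state();print(s['ee_pos'],s['force'],s['opening'])
p,im=snap('wrist','w7.png');print(p['eye'],p['attitude'])
_,im=snap('side','s7.png');crop(im,290,200,370,270,8,'c7s.png')
_,im=snap('top','t7.png')
```

```text
[587.27754211  31.02292397 268.72094705] [ 0.51398103  0.31446403 -1.04549711] 70.05769069852953
[599.3488023   99.40747494 433.14231009] [-0.24388403 -0.00250018 -0.18215557]
```

View pics/c7s.png

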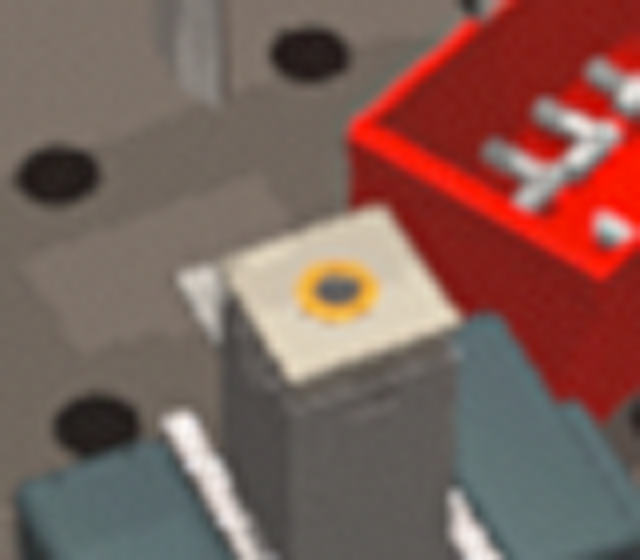

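View pics/w7.png

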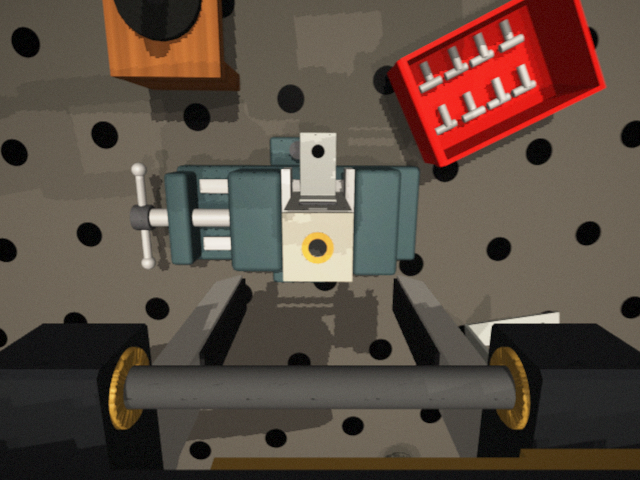

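Run:
```python
from m import *
p={'fx':397.1,'fy':397.1,'cx':319.06,'cy':242.86,'eye':np.array([599.3488023,99.40747494,433.14231009]),'attitude':np.array([-0.24388403,-0.00250018,-0.18215557])}
def yb(f):
    im=cv2.imread('pics/'+f);h=cv2.cvtColor(im,cv2.COLOR_BGR2HSV)
    m=cv2.inRange(h,(15,140,130),(32,255,255));n,l,st,c=cv2.connectedComponentsWithStats(m)
    return [(st[i].tolist(),c[i].round(2).tolist()) for i in range(1,n) if st[i][4]>12]
w=yb('w7.png');s=yb('s7.png');t=yb('t7.png');print(w,s,t)
a=[x[1] for x in w if x[1][1]<300][0]
b=[x[1] for x in s if abs(x[1][0]-332)<8 and abs(x[1][1]-236)<8][0]
# use ring bbox centres
X=tri(ray(p,*a),ray(S,*b));print(X,proj(p,X)-a,proj(S,X)-b)
print(onz(p,*a,162),onz(S,*b,162))
```

```text
[([302, 233, 31, 30, 494], [317.17, 247.23]), ([121, 354, 6, 6, 24], [123.67, 356.46]), ([513, 354, 9, 13, 57], [517.04, 360.39]), ([109, 361, 16, 68, 396], [114.21, 395.92]), ([520, 368, 5, 5, 18], [521.56, 370.17]), ([517, 389, 12, 40, 212], [524.13, 410.4])] [([327, 233, 10, 7, 36], [331.64, 236.03]), ([354, 451, 13, 12, 92], [359.84, 456.72])] [([477, 318, 10, 10, 55], [481.44, 322.56])]
[585.65535476  30.0667265  161.53146647] [-0.3526319  -0.12981235] [ 0.12082589 -0.0142966 ]
[585.90635876  30.04806665 162.        ] [585.15558988  29.81598296 162.        ]
```

Emit:
{"name": "play_rows", "arguments": {"rows": [{"tx":-0.064,"ty":0.3393,"tz":-0.03,"rx":0,"ry":0,"rz":0,"fingers":75},{"tx":-0.064,"ty":0.3393,"tz":-0.03,"rx":0,"ry":0,"rz":0,"fingers":75},{"tx":-0.064,"ty":0.3393,"tz":-0.03,"rx":0,"ry":0,"rz":0,"fingers":75},{"tx":-0.064,"ty":0.3393,"tz":-0.03,"rx":0,"ry":0,"rz":0,"fingers":75},{"tx":-0.064,"ty":0.3393,"tz":-0.03,"rx":0,"ry":0,"rz":0,"fingers":75},{"tx":-0.064,"ty":0.3393,"tz":-0.03,"rx":0,"ry":0,"rz":0,"fingers":75},{"tx":-0.064,"ty":0.3393,"tz":-0.03,"rx":0,"ry":0,"rz":0,"fingers":75},{"tx":-0.064,"ty":0.3393,"tz":-0.03,"rx":0,"ry":0,"rz":0,"fingers":75}]}}

```text
time_s: 9.4
ee_pos: [518.0, 375.2, 232.4]
eef_rot: [-1.571, 0.009, -0.174]
force: [-0.8, -0.4, -0.4]
opening: 70.7
```

Emit:
{"name": "play_rows", "arguments": {"rows": [{"tx":0,"ty":0,"tz":0,"rx":0,"ry":0,"rz":0,"fingers":75},{"tx":0,"ty":0,"tz":0,"rx":0,"ry":0,"rz":0,"fingers":75}]}}

```text
time_s: 9.6
ee_pos: [517.2, 374.4, 230.5]
eef_rot: [-1.574, 0.012, -0.174]
force: [0.2, 0.5, -0.1]
opening: 70.3
```

Run:
```python
from h import *
s=manip.read_state();print(s['ee_pos'],s['eef_rot'],s['force'],s['opening'])
p,im=snap('wrist','w8.png');print(p['eye'],p['attitude'])
for z in(93,155): print(proj(p,[523.3,370.3,z]))
```

```text
[517.17930595 374.44239005 230.4647218 ] [-1.57381962  0.01169045 -0.1744852 ] [ 0.17559819  0.4931437  -0.07107064] 70.34711498882203
[531.10661326 443.17378406 394.64032887] [-0.24779557  0.01120611 -0.17516364]
[329.80334419 238.91833682]
[331.28076912 262.10663741]
```

View pics/w8.png

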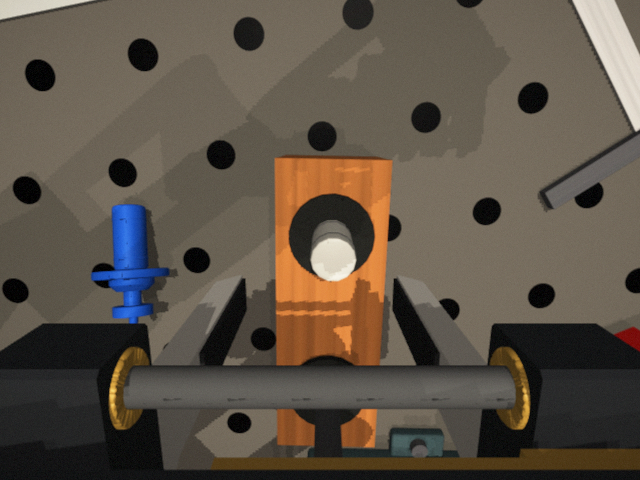

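Run:
```python
from h import *
p={'fx':397.1,'fy':397.1,'cx':319.06,'cy':242.86,'eye':np.array([531.10661326,443.17378406,394.64032887]),'attitude':np.array([-0.24779557,0.01120611,-0.17516364])}
im=cv2.imread('pics/w8.png');h=cv2.cvtColor(im,cv2.COLOR_BGR2HSV)
m=cv2.inRange(h,(0,0,170),(180,70,255))[230:290,300:370]
n,l,st,c=cv2.connectedComponentsWithStats(m)
i=1+np.argmax(st[1:,4]);pt=c[i]+[300,230];print(st[i],pt,onz(p,*pt,155))
crop(im[:,:,::-1],270,180,390,290,6,'c8.png')
d=cv2.inRange(h,(0,0,0),(180,255,75))[185:300,275:385]
cs,_=cv2.findContours(d,cv2.RETR_EXTERNAL,cv2.CHAIN_APPROX_NONE)
for q in cs:
  if len(q)>80: print(cv2.minEnclosingCircle(q), cv2.boundingRect(q))
```

```text
[  11    8   45   43 1496] [332.98596257 259.1236631 ] [524.68499965 372.04910349 155.        ]
((56.18009567260742, 50.56398010253906), 42.4263916015625) (14, 9, 85, 81)
```

View pics/c8.png

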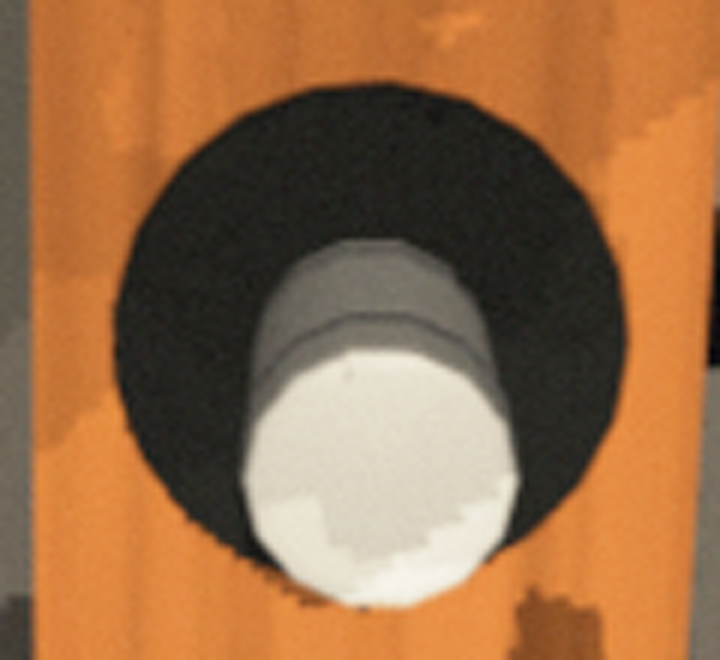

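Emit:
{"name": "play_rows", "arguments": {"rows": [{"tx":0.0071,"ty":-0.0025,"tz":0,"rx":0.2,"ry":-0.7,"rz":-0.3,"fingers":75},{"tx":0.0071,"ty":-0.0025,"tz":-0.02,"rx":0.2,"ry":-0.7,"rz":-0.3,"fingers":75},{"tx":0.0071,"ty":-0.0025,"tz":-0.05,"rx":0.2,"ry":-0.7,"rz":-0.3,"fingers":75},{"tx":0.0071,"ty":-0.0025,"tz":-0.08,"rx":0.2,"ry":-0.7,"rz":-0.3,"fingers":75},{"tx":0.0071,"ty":-0.0025,"tz":-0.105,"rx":0.2,"ry":-0.7,"rz":-0.3,"fingers":75},{"tx":0.0071,"ty":-0.0025,"tz":-0.116,"rx":0.2,"ry":-0.7,"rz":-0.3,"fingers":75},{"tx":0.0071,"ty":-0.0025,"tz":-0.116,"rx":0.2,"ry":-0.7,"rz":-0.3,"fingers":75},{"tx":0.0071,"ty":-0.0025,"tz":-0.116,"rx":0.2,"ry":-0.7,"rz":-0.3,"fingers":75}]}}

```text
time_s: 10.45
ee_pos: [526.1, 371.3, 116.4]
eef_rot: [-1.566, -0.003, -0.182]
force: [0.2, -0.0, -0.0]
opening: 70.5
```

Run:
```python
from h import *
p,im=snap('wrist','w9.png');s=manip.read_state();print(s['ee_pos'],s['eef_rot'],s['force'])
```

```text
[526.47598729 371.7227693  117.12494113] [-1.56554989 -0.00361688 -0.18138564] [-0.68172722 -0.2737989  -0.47978893]
```

View pics/w9.png

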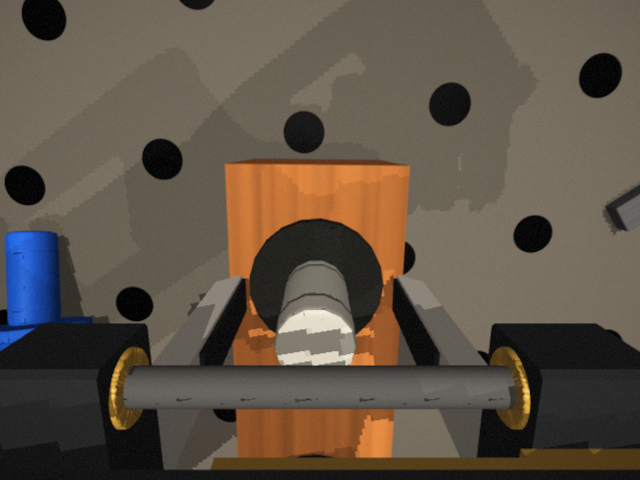

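Emit:
{"name": "play_rows", "arguments": {"rows": [{"tx":-0.0015,"ty":0.0,"tz":-0.0025,"rx":-0.3,"ry":0.2,"rz":0,"fingers":75},{"tx":-0.0015,"ty":0.0,"tz":-0.0025,"rx":-0.3,"ry":0.2,"rz":0,"fingers":75},{"tx":-0.0015,"ty":0.0,"tz":-0.0025,"rx":-0.3,"ry":0.2,"rz":0,"fingers":0},{"tx":-0.0015,"ty":0.0,"tz":-0.0025,"rx":-0.3,"ry":0.2,"rz":0,"fingers":0},{"tx":-0.0015,"ty":0.0,"tz":-0.0025,"rx":-0.3,"ry":0.2,"rz":0,"fingers":0},{"tx":-0.0015,"ty":0.0,"tz":-0.0025,"rx":-0.3,"ry":0.2,"rz":0,"fingers":0},{"tx":-0.0015,"ty":0.0,"tz":-0.0025,"rx":-0.3,"ry":0.2,"rz":0,"fingers":0},{"tx":-0.0015,"ty":0.0,"tz":-0.0025,"rx":-0.3,"ry":0.2,"rz":0,"fingers":0}]}}

```text
time_s: 11.3
ee_pos: [524.8, 371.7, 114.6]
eef_rot: [-1.571, -0.001, -0.181]
force: [0.5, 0.6, 0.3]
opening: 29.4
```

Emit:
{"name": "play_rows", "arguments": {"rows": [{"tx":0,"ty":0.0,"tz":0,"rx":0,"ry":0,"rz":0,"fingers":0},{"tx":0,"ty":0.0,"tz":0,"rx":0,"ry":0,"rz":0,"fingers":0}]}}

```text
time_s: 11.5
ee_pos: [524.8, 371.7, 114.5]
eef_rot: [-1.571, -0.001, -0.181]
force: [0.3, -0.5, 0.4]
opening: 29.3
```

Run:
```python
from h import *
p,im=snap('wrist','w10.png');s=manip.read_state();print(s['ee_pos'],s['eef_rot'],s['force'],s['opening'],p['eye'],p['attitude'])
```

```text
[524.79946232 371.7178842  114.54835849] [-1.57143806e+00 -6.39229767e-04 -1.81440613e-01] [0.19684243 0.77999734 1.06965438] 29.960989875816974 [537.14869119 440.31237998 278.86773178] [-0.24547919 -0.00109632 -0.18214769]
```

View pics/w10.png

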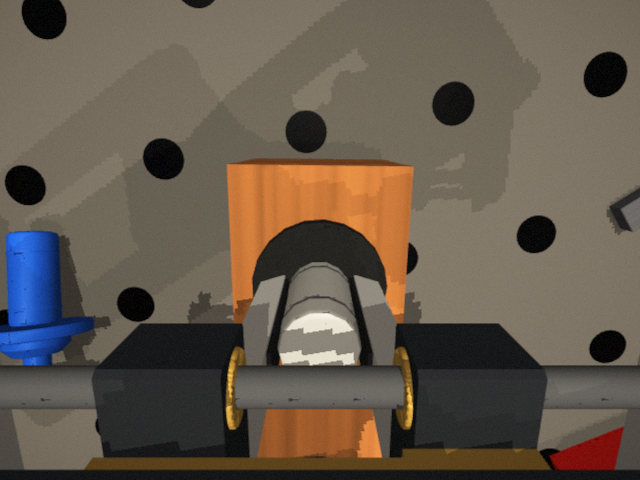

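Run:
```python
from h import *
p={'fx':397.1,'fy':397.1,'cx':319.06,'cy':242.86,'eye':np.array([537.14869119,440.31237998,278.86773178]),'attitude':np.array([-0.24547919,-0.00109632,-0.18214769])}
c=np.array([524.8,371.7]);Rz=R.from_euler('z',-10.4,degrees=True)
a=np.linspace(0,2*np.pi,73)
for r,z in((15,155),(14,155),(34,93)):
  P=np.array([proj(p,np.array([*c,z])+Rz.apply([r*np.cos(t),r*np.sin(t),0])) for t in a]);print(r,z,P.min(0),P.max(0))
im=cv2.imread('pics/w10.png')[:,:,::-1];crop(im,240,200,400,370,4,'c10.png')
```

```text
15 155 [276.03808146 311.21406488] [362.93289076 389.77994583]
14 155 [278.93513241 313.97097975] [360.03695432 387.29244919]
34 93 [250.75886173 220.74067471] [387.66348422 349.98025155]
```

View pics/c10.png

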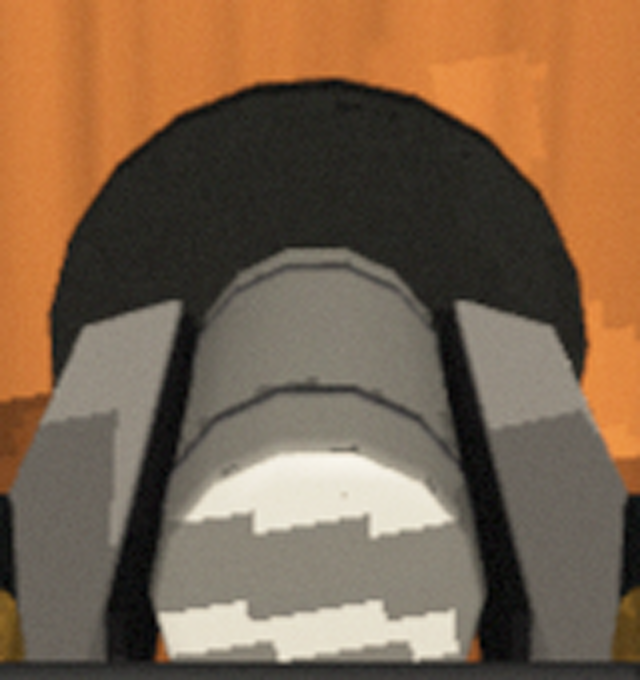

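Emit:
{"name": "play_rows", "arguments": {"rows": [{"tx":0,"ty":0.0,"tz":0.01,"rx":0,"ry":0,"rz":0,"fingers":0},{"tx":0,"ty":0.0,"tz":0.04,"rx":0,"ry":0,"rz":0,"fingers":0},{"tx":0,"ty":0.0,"tz":0.08,"rx":0,"ry":0,"rz":0,"fingers":0},{"tx":0,"ty":0.0,"tz":0.12,"rx":0,"ry":0,"rz":0,"fingers":0},{"tx":0,"ty":0.0,"tz":0.16,"rx":0,"ry":0,"rz":0,"fingers":0},{"tx":0,"ty":0.0,"tz":0.18,"rx":0,"ry":0,"rz":0,"fingers":0},{"tx":0,"ty":0.0,"tz":0.18,"rx":0,"ry":0,"rz":0,"fingers":0}]}}

```text
time_s: 12.25
ee_pos: [526.6, 372.7, 299.6]
eef_rot: [-1.566, -0.008, -0.181]
force: [-0.1, 0.6, -3.0]
opening: 29.5
```

Run:
```python
from h import *
s=manip.read_state();print(s['ee_pos'],s['eef_rot'],s['force'],s['torque'],s['opening'])
p,im=snap('wrist','w11.png');print(p['eye'],p['attitude']);crop(im,240,200,400,370,4,'c11.png')
_,im=snap('side','s11.png');crop(im,180,60,300,180,5,'c11s.png')
```

```text
[526.59114497 372.67059667 299.6046868 ] [-1.56611244 -0.00756464 -0.1813794 ] [-0.06059845  0.61556896 -2.98017309] [-0.05287739  0.05986759 -0.01130769] 29.51155238803462
[537.64514582 440.61237311 464.29233243] [-0.24011682 -0.00798732 -0.18211737]
```

View pics/c11s.png

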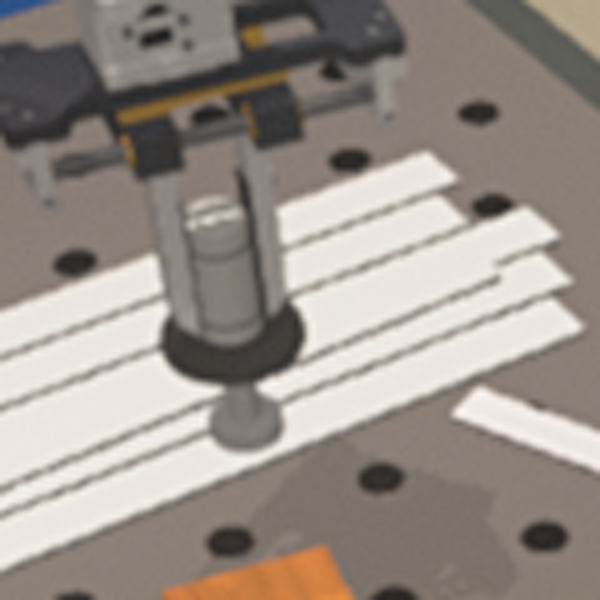

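View pics/c11.png

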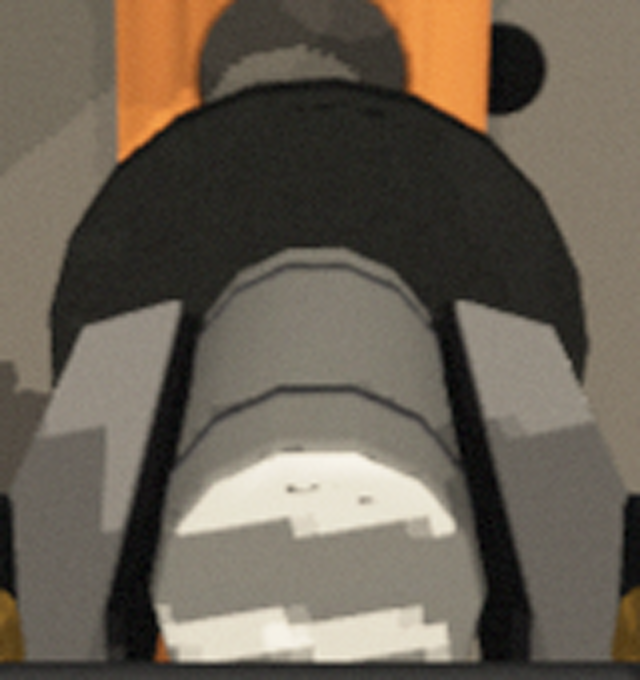

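Run:
```python
from m import *
c=np.array([526.6,372.7]);d=S['eye'][:2]-c;d/=np.linalg.norm(d)
for z in range(200,236,4):
  print(z,299.6+5-z,proj(S,[*c,z]).round(1),proj(S,[*(c+18*d),z]).round(1))
for z in (238,246): print(z,proj(S,[*(c+34*d),z]).round(1))
```

```text
200 104.60000000000002 [230.6 151. ] [231.3 155.6]
204 100.60000000000002 [230.4 149.7] [231.1 154.3]
208 96.60000000000002 [230.2 148.3] [230.9 152.9]
212 92.60000000000002 [230. 147.] [230.7 151.6]
216 88.60000000000002 [229.8 145.7] [230.5 150.3]
220 84.60000000000002 [229.6 144.3] [230.3 148.9]
224 80.60000000000002 [229.4 143. ] [230.1 147.6]
228 76.60000000000002 [229.2 141.6] [229.9 146.2]
232 72.60000000000002 [229.  140.3] [229.7 144.9]
238 [230. 147.]
246 [229.6 144.2]
```

Emit:
{"name": "play_rows", "arguments": {"rows": [{"tx":0.015,"ty":-0.08,"tz":0.0,"rx":-0.3,"ry":0.4,"rz":0,"fingers":0},{"tx":0.03,"ty":-0.17,"tz":0.0,"rx":-0.3,"ry":0.4,"rz":0,"fingers":0},{"tx":0.0598,"ty":-0.343,"tz":0.0,"rx":-0.3,"ry":0.4,"rz":0,"fingers":0},{"tx":0.0598,"ty":-0.343,"tz":0.0,"rx":-0.3,"ry":0.4,"rz":0,"fingers":0},{"tx":0.0598,"ty":-0.343,"tz":0.0,"rx":-0.3,"ry":0.4,"rz":0,"fingers":0},{"tx":0.0598,"ty":-0.343,"tz":0.0,"rx":-0.3,"ry":0.4,"rz":0,"fingers":0},{"tx":0.0598,"ty":-0.343,"tz":0.0,"rx":-0.3,"ry":0.4,"rz":0,"fingers":0},{"tx":0.0598,"ty":-0.343,"tz":0.0,"rx":-0.3,"ry":0.4,"rz":0,"fingers":0}]}}

```text
time_s: 13.15
ee_pos: [583.2, 22.0, 289.9]
eef_rot: [-1.583, 0.012, -0.19]
force: [0.3, 0.4, -3.2]
opening: 29.7
```

Emit:
{"name": "play_rows", "arguments": {"rows": [{"tx":0,"ty":0,"tz":0,"rx":0,"ry":0,"rz":0,"fingers":0},{"tx":0,"ty":0,"tz":0,"rx":0,"ry":0,"rz":0,"fingers":0},{"tx":0,"ty":0,"tz":0,"rx":0,"ry":0,"rz":0,"fingers":0}]}}

```text
time_s: 13.45
ee_pos: [582.4, 23.3, 288.4]
eef_rot: [-1.583, 0.014, -0.188]
force: [-0.0, 0.6, -3.6]
opening: 29.8
```

Emit:
{"name": "play_rows", "arguments": {"rows": [{"tx":0.004,"ty":0.0064,"tz":0,"rx":0.55,"ry":-0.9,"rz":0.4,"fingers":0},{"tx":0.004,"ty":0.0064,"tz":0,"rx":0.55,"ry":-0.9,"rz":0.4,"fingers":0},{"tx":0.004,"ty":0.0064,"tz":0,"rx":0.55,"ry":-0.9,"rz":0.4,"fingers":0},{"tx":0.004,"ty":0.0064,"tz":0,"rx":0.55,"ry":-0.9,"rz":0.4,"fingers":0}]}}

```text
time_s: 13.85
ee_pos: [586.4, 30.2, 288.7]
eef_rot: [-1.57, 0.0, -0.18]
force: [-0.1, 0.1, -3.6]
opening: 29.8
```

Run:
```python
from h import *
s=manip.read_state();print(s['ee_pos'],s['eef_rot'],s['force'],s['torque'],s['opening'])
p,im=snap('wrist','w12.png');crop(im,240,200,400,370,4,'c12.png')
_,im=snap('side','s12.png');crop(im,270,120,390,260,4,'c12s.png')
_,im=snap('top','t12.png')
```

```text
[586.38073915  30.182446   288.65659331] [-1.57043232e+00  2.39729002e-04 -1.79987879e-01] [-0.05551945  0.09672188 -3.62615783] [-0.0841869   0.08725188 -0.02067263] 29.77919603557051
```

View pics/c12s.png

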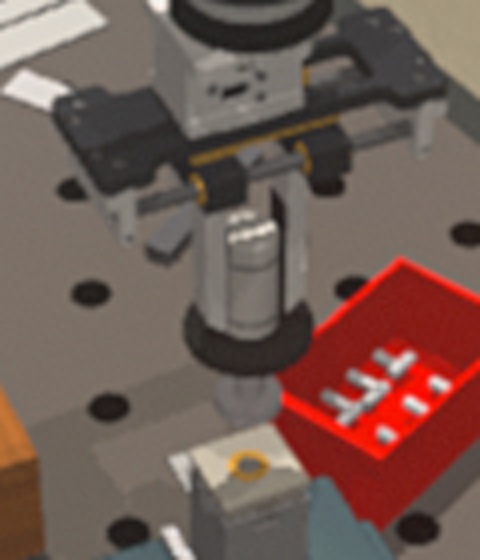

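View pics/c12.png

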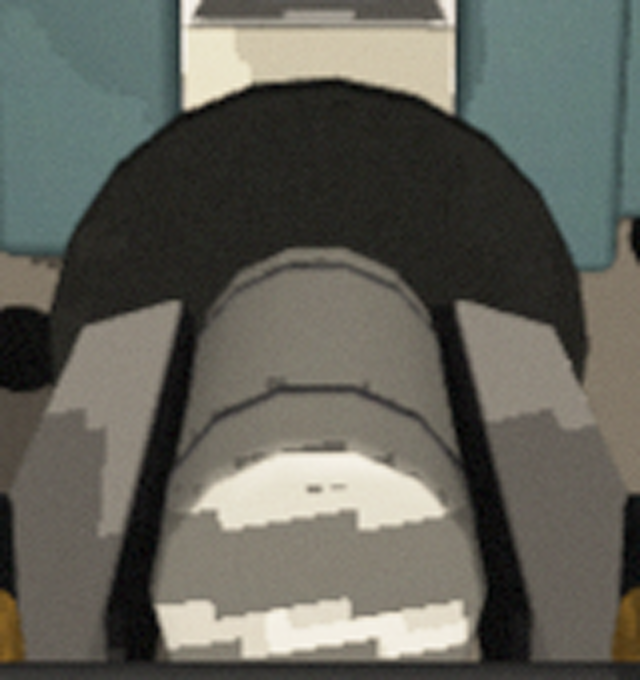

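Emit:
{"name": "play_rows", "arguments": {"rows": [{"tx":0.0,"ty":-0.0003,"tz":-0.01,"rx":0,"ry":0,"rz":0,"fingers":0},{"tx":0.0,"ty":-0.0003,"tz":-0.02,"rx":0,"ry":0,"rz":0,"fingers":0},{"tx":0.0,"ty":-0.0003,"tz":-0.026,"rx":0,"ry":0,"rz":0,"fingers":0},{"tx":0.0,"ty":-0.0003,"tz":-0.029,"rx":0,"ry":0,"rz":0,"fingers":0},{"tx":0.0,"ty":-0.0003,"tz":-0.031,"rx":0,"ry":0,"rz":0,"fingers":0},{"tx":0.0,"ty":-0.0003,"tz":-0.031,"rx":0,"ry":0,"rz":0,"fingers":0}]}}

```text
time_s: 14.6
ee_pos: [586.3, 29.4, 257.3]
eef_rot: [-1.57, 0.001, -0.181]
force: [0.9, -0.1, -2.8]
opening: 29.4
```

Run:
```python
from h import *
s=manip.read_state();print(s['ee_pos'],s['eef_rot'],s['force'],s['torque'],s['opening'])
_,im=snap('side','s13.png');crop(im,290,170,370,260,7,'c13s.png')
```

```text
[586.31921578  29.44790015 257.26242794] [-1.57038781e+00  8.48105856e-04 -1.80823071e-01] [ 0.93901646 -0.11062662 -2.78535027] [-0.10457618  0.08857609  0.02954214] 29.411996409917535
```

View pics/c13s.png

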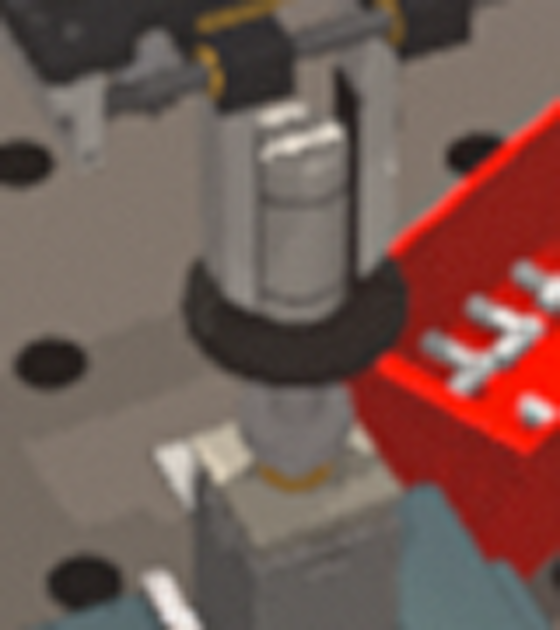

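Run:
```python
from m import *
c=np.array([586.3,29.6]);d=S['eye'][:2]-c;d/=np.linalg.norm(d)
for z in range(160,184,2):
  print(z,262.3-z,proj(S,[*(c+18*d),z]).round(1))
```

```text
160 102.30000000000001 [332.1 242.5]
162 100.30000000000001 [332.1 241.9]
164 98.30000000000001 [332.1 241.3]
166 96.30000000000001 [332.1 240.6]
168 94.30000000000001 [332.1 240. ]
170 92.30000000000001 [332.1 239.3]
172 90.30000000000001 [332.1 238.7]
174 88.30000000000001 [332.1 238.1]
176 86.30000000000001 [332.1 237.4]
178 84.30000000000001 [332.1 236.8]
180 82.30000000000001 [332.1 236.1]
182 80.30000000000001 [332.1 235.5]
```

Emit:
{"name": "play_rows", "arguments": {"rows": [{"tx":0.0,"ty":0.0001,"tz":-0.003,"rx":0,"ry":0,"rz":0,"fingers":0},{"tx":0.0,"ty":0.0001,"tz":-0.005,"rx":0,"ry":0,"rz":0,"fingers":0},{"tx":0.0,"ty":0.0001,"tz":-0.005,"rx":0,"ry":0,"rz":0,"fingers":0}]}}

```text
time_s: 14.95
ee_pos: [586.3, 29.5, 252.3]
eef_rot: [-1.57, 0.001, -0.181]
force: [0.2, -0.8, -3.6]
opening: 29.7
```

Emit:
{"name": "play_rows", "arguments": {"rows": [{"tx":0.0,"ty":0.0,"tz":-0.002,"rx":0,"ry":0,"rz":0,"fingers":0},{"tx":0.0,"ty":0.0,"tz":-0.004,"rx":0,"ry":0,"rz":0,"fingers":0},{"tx":0.0,"ty":0.0,"tz":-0.004,"rx":0,"ry":0,"rz":0,"fingers":0}]}}

```text
time_s: 15.25
ee_pos: [586.0, 29.6, 247.8]
eef_rot: [-1.57, 0.002, -0.181]
force: [0.6, -0.1, -3.6]
opening: 29.8
```

Emit:
{"name": "play_rows", "arguments": {"rows": [{"tx":0.0,"ty":0.0,"tz":-0.001,"rx":0,"ry":0,"rz":0,"fingers":0},{"tx":0.0,"ty":0.0,"tz":-0.0015,"rx":0,"ry":0,"rz":0,"fingers":0}]}}

```text
time_s: 15.45
ee_pos: [585.9, 29.6, 246.2]
eef_rot: [-1.571, 0.002, -0.181]
force: [-1.0, 0.1, -3.5]
opening: 29.6
```

Emit:
{"name": "play_rows", "arguments": {"rows": [{"tx":0.0,"ty":0.0,"tz":-0.001,"rx":0,"ry":0,"rz":0,"fingers":0},{"tx":0.0,"ty":0.0,"tz":-0.0015,"rx":0,"ry":0,"rz":0,"fingers":0}]}}

```text
time_s: 15.65
ee_pos: [585.9, 29.6, 244.5]
eef_rot: [-1.571, 0.002, -0.181]
force: [0.6, 0.6, -3.7]
opening: 29.7
```

Emit:
{"name": "play_rows", "arguments": {"rows": [{"tx":0.0003,"ty":0.0,"tz":-0.001,"rx":0,"ry":-0.1,"rz":0,"fingers":0},{"tx":0.0003,"ty":0.0,"tz":-0.001,"rx":0,"ry":-0.1,"rz":0,"fingers":0}]}}

```text
time_s: 15.85
ee_pos: [586.1, 29.6, 243.3]
eef_rot: [-1.57, 0.001, -0.181]
force: [-0.3, 0.1, -3.9]
opening: 29.6
```

Emit:
{"name": "play_rows", "arguments": {"rows": [{"tx":0.0,"ty":0.0,"tz":-0.001,"rx":0,"ry":0,"rz":0,"fingers":0},{"tx":0.0,"ty":0.0,"tz":-0.001,"rx":0,"ry":0,"rz":0,"fingers":0}]}}

```text
time_s: 16.05
ee_pos: [586.1, 29.6, 242.2]
eef_rot: [-1.57, 0.001, -0.181]
force: [0.7, -0.3, -4.0]
opening: 29.5
```

Run:
```python
from h import *
s=manip.read_state();print(s['ee_pos'],s['eef_rot'],s['force'],s['torque'],s['opening'])
_,im=snap('side','s14.png');crop(im,290,170,370,260,7,'c14s.png')
```

```text
[586.11411833  29.56295535 242.23617927] [-1.57026056e+00  5.63288273e-04 -1.80778301e-01] [ 0.69595594 -0.3166602  -4.0321875 ] [-0.05935636  0.04533854 -0.07306402] 29.53889417573735
```

View pics/c14s.png

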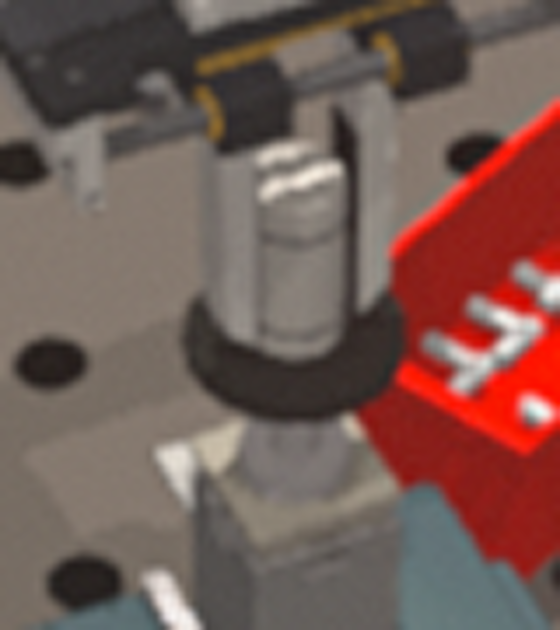

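Emit:
{"name": "play_rows", "arguments": {"rows": [{"tx":0.0,"ty":0.0,"tz":-0.001,"rx":0,"ry":0,"rz":0,"fingers":0},{"tx":0.0,"ty":0.0,"tz":-0.001,"rx":0,"ry":0,"rz":0,"fingers":0}]}}

```text
time_s: 16.3
ee_pos: [586.2, 29.6, 241.6]
eef_rot: [-1.57, 0.0, -0.181]
force: [0.3, -0.5, -2.0]
opening: 29.5
```

Emit:
{"name": "play_rows", "arguments": {"rows": [{"tx":0.0,"ty":0.0,"tz":-0.001,"rx":0,"ry":0,"rz":0,"fingers":0},{"tx":0.0,"ty":0.0,"tz":-0.001,"rx":0,"ry":0,"rz":0,"fingers":0}]}}

```text
time_s: 16.5
ee_pos: [586.3, 29.5, 241.1]
eef_rot: [-1.57, -0.0, -0.181]
force: [-1.8, 0.2, 0.5]
opening: 29.7
```

Emit:
{"name": "play_rows", "arguments": {"rows": [{"tx":0.0,"ty":0.0,"tz":-0.001,"rx":0,"ry":0,"rz":0,"fingers":0},{"tx":0.0,"ty":0.0,"tz":-0.001,"rx":0,"ry":0,"rz":0,"fingers":0}]}}

```text
time_s: 16.7
ee_pos: [586.5, 29.6, 240.7]
eef_rot: [-1.57, -0.001, -0.181]
force: [-1.9, -0.4, 0.9]
opening: 29.5
```

Emit:
{"name": "play_rows", "arguments": {"rows": [{"tx":-0.0002,"ty":0.0,"tz":-0.001,"rx":0,"ry":0,"rz":0,"fingers":0},{"tx":-0.0002,"ty":0.0,"tz":-0.002,"rx":0,"ry":0,"rz":0,"fingers":0}]}}

```text
time_s: 16.9
ee_pos: [586.7, 29.5, 239.6]
eef_rot: [-1.57, -0.002, -0.181]
force: [-2.2, 0.4, 5.0]
opening: 29.7
```

Emit:
{"name": "play_rows", "arguments": {"rows": [{"tx":0,"ty":0.0,"tz":-0.001,"rx":0,"ry":0,"rz":0,"fingers":0},{"tx":0,"ty":0.0,"tz":-0.002,"rx":0,"ry":0,"rz":0,"fingers":0}]}}

```text
time_s: 17.1
ee_pos: [586.8, 29.6, 238.8]
eef_rot: [-1.57, -0.003, -0.181]
force: [-3.4, 0.7, 6.9]
opening: 29.6
```

Run:
```python
from h import *
s=manip.read_state();print(s['ee_pos'],s['eef_rot'],s['force'],s['torque'],s['opening'])
_,im=snap('side','s15.png');crop(im,290,170,370,260,7,'c15s.png')
p,im=snap('wrist','w15.png');crop(im,240,200,400,370,4,'c15.png')
```

```text
[586.79000776  29.59849385 238.8124271 ] [-1.56987565 -0.00312476 -0.18074004] [-3.44438984  0.65942224  6.90431343] [ 0.03998433  0.93327056 -0.01718366] 29.56432602240216
```

View pics/c15s.png

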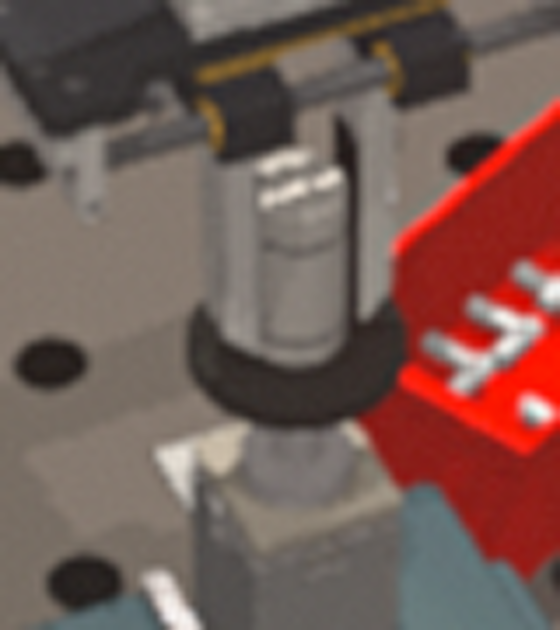

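View pics/c15.png

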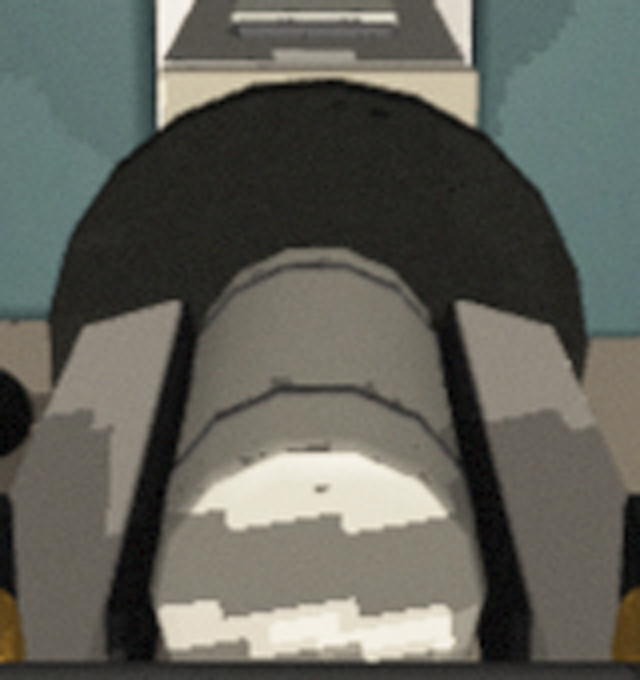

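Emit:
{"name": "play_rows", "arguments": {"rows": [{"tx":-0.001,"ty":0.0,"tz":-0.001,"rx":0,"ry":0.2,"rz":0,"fingers":0},{"tx":-0.001,"ty":0.0,"tz":-0.002,"rx":0,"ry":0.2,"rz":0,"fingers":0}]}}

```text
time_s: 17.4
ee_pos: [586.7, 29.6, 238.2]
eef_rot: [-1.57, -0.003, -0.181]
force: [-1.3, -0.6, 6.9]
opening: 30.2
```

Emit:
{"name": "play_rows", "arguments": {"rows": [{"tx":-0.0007,"ty":0.0,"tz":-0.001,"rx":0,"ry":0.2,"rz":0,"fingers":0},{"tx":-0.0007,"ty":0.0,"tz":-0.002,"rx":0,"ry":0.2,"rz":0,"fingers":0}]}}

```text
time_s: 17.6
ee_pos: [585.6, 29.6, 234.7]
eef_rot: [-1.571, 0.002, -0.181]
force: [-0.0, 0.3, -3.4]
opening: 29.5
```

Emit:
{"name": "play_rows", "arguments": {"rows": [{"tx":0.0003,"ty":0.0,"tz":-0.0005,"rx":0,"ry":-0.1,"rz":0,"fingers":0},{"tx":0.0003,"ty":0.0,"tz":-0.001,"rx":0,"ry":-0.1,"rz":0,"fingers":0}]}}

```text
time_s: 17.8
ee_pos: [585.5, 29.7, 233.8]
eef_rot: [-1.571, 0.002, -0.181]
force: [-3.1, 0.1, 4.8]
opening: 30.1
```

Run:
```python
from h import *
s=manip.read_state();print(s['ee_pos'],s['eef_rot'],s['force'],s['torque'],s['opening'])
_,im=snap('side','s16.png');crop(im,290,170,370,260,7,'c16s.png')
```

```text
[585.45382517  29.67036975 233.83812659] [-1.5707444   0.00187228 -0.18062548] [-3.05631853  0.10668659  4.82456024] [-0.02105611  0.7375254  -0.01894689] 30.07165354222639
```

View pics/c16s.png

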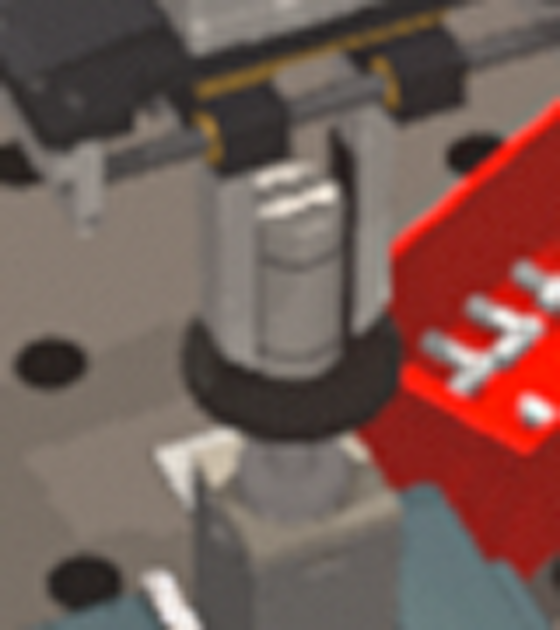

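Emit:
{"name": "play_rows", "arguments": {"rows": [{"tx":0.0003,"ty":0.0,"tz":-0.0007,"rx":0,"ry":-0.1,"rz":0,"fingers":0},{"tx":0.0003,"ty":0.0,"tz":-0.0012,"rx":0,"ry":-0.1,"rz":0,"fingers":0}]}}

```text
time_s: 18.05
ee_pos: [585.4, 29.7, 233.8]
eef_rot: [-1.571, 0.0, -0.181]
force: [-4.7, 0.0, 8.1]
opening: 29.6
```

Emit:
{"name": "play_rows", "arguments": {"rows": [{"tx":0.0003,"ty":0.0,"tz":-0.001,"rx":0,"ry":0,"rz":0,"fingers":0},{"tx":0.0003,"ty":0.0,"tz":-0.0015,"rx":0,"ry":0,"rz":0,"fingers":0}]}}

```text
time_s: 18.25
ee_pos: [585.5, 29.7, 233.8]
eef_rot: [-1.571, 0.001, -0.18]
force: [-5.2, 0.3, 9.9]
opening: 29.9
```

Emit:
{"name": "play_rows", "arguments": {"rows": [{"tx":0.0006,"ty":0.0,"tz":-0.0012,"rx":0,"ry":0,"rz":0,"fingers":0},{"tx":0.0006,"ty":0.0,"tz":-0.002,"rx":0,"ry":0,"rz":0,"fingers":0},{"tx":0.0006,"ty":0.0,"tz":-0.002,"rx":0,"ry":0,"rz":0,"fingers":0}]}}

```text
time_s: 18.55
ee_pos: [585.5, 29.7, 233.8]
eef_rot: [-1.571, 0.001, -0.18]
force: [-5.1, 1.2, 10.0]
opening: 29.8
```

Run:
```python
from h import *
s=manip.read_state();print(s['ee_pos'],s['eef_rot'],s['force'],s['torque'],s['opening'])
_,im=snap('side','s17.png');crop(im,290,170,370,260,7,'c17s.png')
p,im=snap('wrist','w17.png');crop(im,240,200,400,370,4,'c17.png')
```

```text
[585.53078424  29.69143817 233.78305271] [-1.57118397e+00  1.03156972e-03 -1.80310390e-01] [-5.08876841  1.17935297 10.03473082] [ 0.02454651  1.49154337 -0.0042861 ] 29.762727194446185
```

View pics/c17s.png

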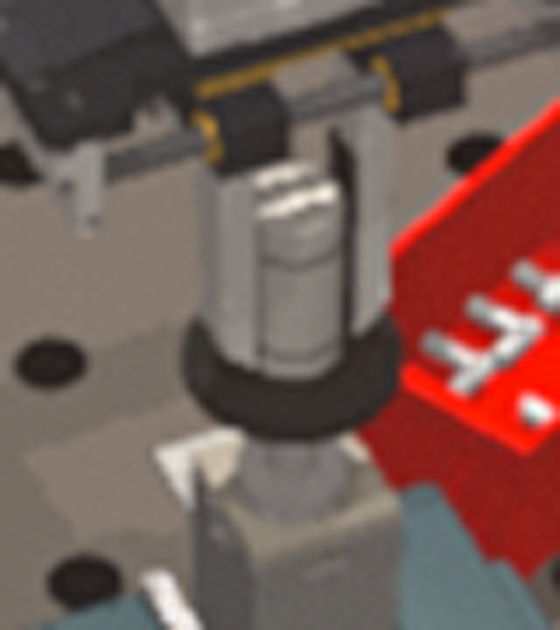

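View pics/c17.png

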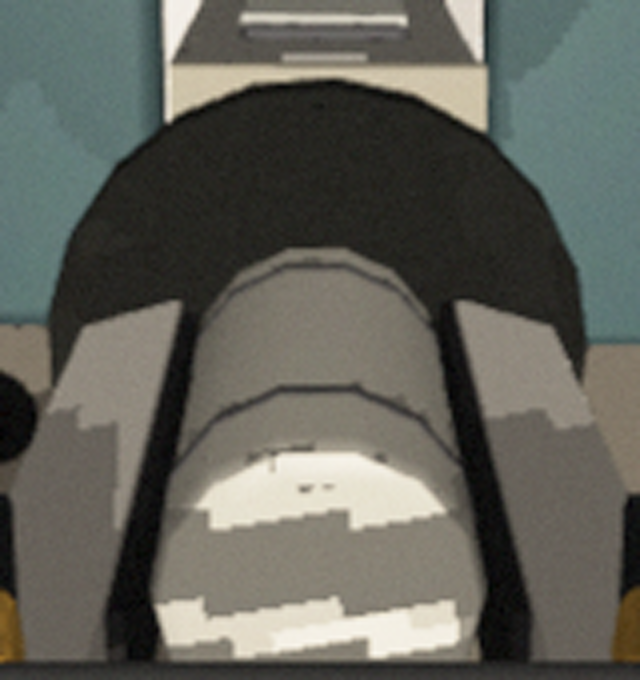

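Emit:
{"name": "play_rows", "arguments": {"rows": [{"tx":0.0006,"ty":0.0,"tz":0.001,"rx":0,"ry":0,"rz":0,"fingers":0},{"tx":0.0006,"ty":0.0,"tz":0.003,"rx":0,"ry":0,"rz":0,"fingers":0},{"tx":0.0006,"ty":0.0,"tz":0.008,"rx":0,"ry":0,"rz":0,"fingers":0},{"tx":0.0006,"ty":0.0,"tz":0.02,"rx":0,"ry":0,"rz":0,"fingers":0},{"tx":0.0006,"ty":0.0,"tz":0.04,"rx":0,"ry":0,"rz":0,"fingers":0},{"tx":0.0006,"ty":0.0,"tz":0.066,"rx":0,"ry":0,"rz":0,"fingers":0},{"tx":0.0006,"ty":0.0,"tz":0.066,"rx":0,"ry":0,"rz":0,"fingers":0},{"tx":0.0006,"ty":0.0,"tz":0.066,"rx":0,"ry":0,"rz":0,"fingers":0}]}}

```text
time_s: 19.45
ee_pos: [586.6, 29.6, 300.4]
eef_rot: [-1.571, -0.001, -0.18]
force: [0.0, 0.4, -4.4]
opening: 29.6
```

Run:
```python
from h import *
s=manip.read_state();print(s['ee_pos'],s['eef_rot'],s['force'],s['torque'],s['opening'])
_,im=snap('side','s18.png');crop(im,290,170,370,260,7,'c18s.png')
```

```text
[586.59223649  29.64339305 300.38297518] [-1.57100544e+00 -8.30940719e-04 -1.80347443e-01] [ 0.01137053  0.42556406 -4.39870488] [-0.10208702  0.1477024   0.02556044] 29.550972761473442
```

View pics/c18s.png

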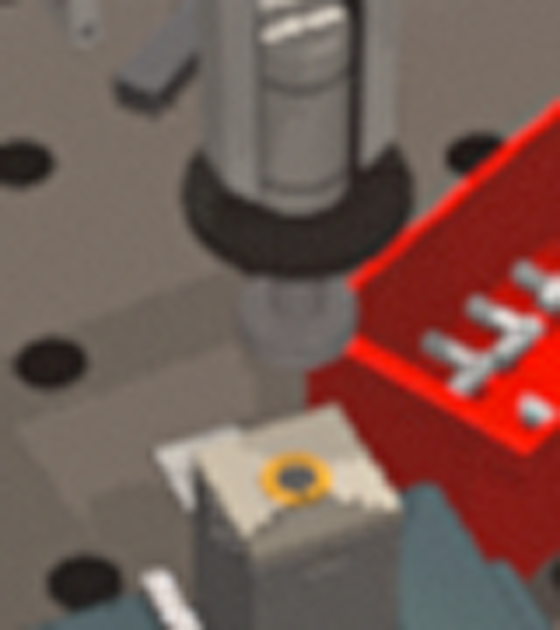

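Run:
```python
from m import *
im=cv2.imread('pics/s18.png');h=cv2.cvtColor(im,cv2.COLOR_BGR2HSV)
m=cv2.inRange(h,(15,140,130),(32,255,255));n,l,st,c=cv2.connectedComponentsWithStats(m)
print([(st[i].tolist(),c[i]) for i in range(1,n) if st[i][4]>12])
for z in(151,153,155,161.5):print(z,proj(S,[586,30,z]))
```

```text
[([327, 235, 10, 7, 38], array([331.73684211, 238.13157895])), ([354, 451, 13, 12, 90], array([359.86666667, 456.78888889]))]
151 [331.88494949 239.28351544]
153 [331.88925068 238.65707104]
155 [331.89356167 238.02919971]
161.5 [331.90764045 235.97870392]
```

Emit:
{"name": "play_rows", "arguments": {"rows": [{"tx":-0.01,"ty":0.05,"tz":0.0,"rx":0,"ry":0,"rz":0,"fingers":0},{"tx":-0.0618,"ty":0.342,"tz":0.0,"rx":0,"ry":0,"rz":0,"fingers":0},{"tx":-0.0618,"ty":0.342,"tz":0.0,"rx":0,"ry":0,"rz":0,"fingers":0},{"tx":-0.0618,"ty":0.342,"tz":0.0,"rx":0,"ry":0,"rz":0,"fingers":0},{"tx":-0.0618,"ty":0.342,"tz":0.0,"rx":0,"ry":0,"rz":0,"fingers":0},{"tx":-0.0618,"ty":0.342,"tz":0.0,"rx":0,"ry":0,"rz":0,"fingers":0},{"tx":-0.0618,"ty":0.342,"tz":0.0,"rx":0,"ry":0,"rz":0,"fingers":0},{"tx":-0.0618,"ty":0.342,"tz":0.0,"rx":0,"ry":0,"rz":0,"fingers":0}]}}

```text
time_s: 20.3
ee_pos: [520.5, 377.4, 295.9]
eef_rot: [-1.571, 0.007, -0.173]
force: [-0.4, -0.9, -3.9]
opening: 29.7
```

Emit:
{"name": "play_rows", "arguments": {"rows": [{"tx":0,"ty":0,"tz":0,"rx":0,"ry":0,"rz":0,"fingers":0},{"tx":0,"ty":0,"tz":0,"rx":0,"ry":0,"rz":0,"fingers":0},{"tx":0,"ty":0,"tz":0,"rx":0,"ry":0,"rz":0,"fingers":0}]}}

```text
time_s: 20.6
ee_pos: [520.6, 376.0, 294.9]
eef_rot: [-1.572, 0.008, -0.174]
force: [0.9, -0.5, -3.5]
opening: 29.7
```

Emit:
{"name": "play_rows", "arguments": {"rows": [{"tx":0.0042,"ty":-0.0043,"tz":0,"rx":0,"ry":-0.45,"rz":-0.4,"fingers":0},{"tx":0.0042,"ty":-0.0043,"tz":0,"rx":0,"ry":-0.45,"rz":-0.4,"fingers":0},{"tx":0.0042,"ty":-0.0043,"tz":-0.01,"rx":0,"ry":-0.45,"rz":-0.4,"fingers":0},{"tx":0.0042,"ty":-0.0043,"tz":-0.04,"rx":0,"ry":-0.45,"rz":-0.4,"fingers":0},{"tx":0.0042,"ty":-0.0043,"tz":-0.08,"rx":0,"ry":-0.45,"rz":-0.4,"fingers":0},{"tx":0.0042,"ty":-0.0043,"tz":-0.09,"rx":0,"ry":-0.45,"rz":-0.4,"fingers":0},{"tx":0.0042,"ty":-0.0043,"tz":-0.09,"rx":0,"ry":-0.45,"rz":-0.4,"fingers":0},{"tx":0.0042,"ty":-0.0043,"tz":-0.09,"rx":0,"ry":-0.45,"rz":-0.4,"fingers":0}]}}

```text
time_s: 21.4
ee_pos: [525.7, 372.1, 206.3]
eef_rot: [-1.569, -0.001, -0.181]
force: [0.4, 0.2, -3.0]
opening: 29.5
```

Run:
```python
from h import *
s=manip.read_state();print(s['ee_pos'],s['eef_rot'],s['force'])
_,im=snap('side','s19.png');crop(im,180,100,320,280,4,'c19s.png')
```

```text
[525.69535919 372.08381505 206.33771963] [-1.56941283e+00 -1.07653542e-03 -1.81277302e-01] [ 0.367374    0.17552236 -3.04711609]
```

View pics/c19s.png

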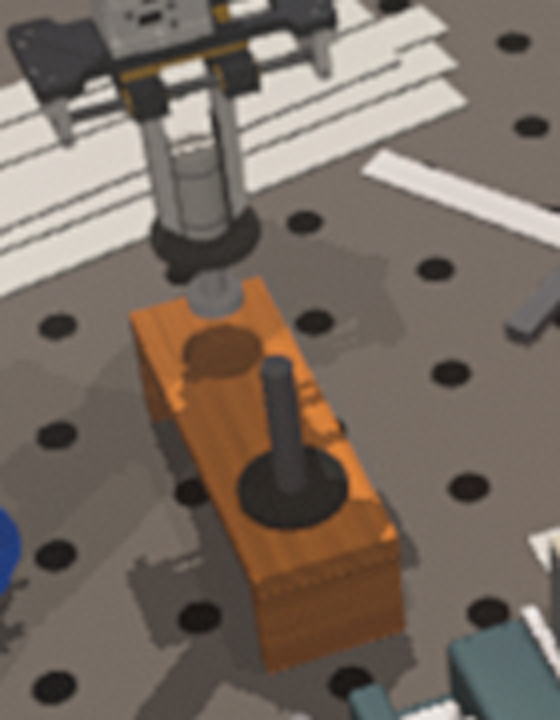

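Tool is over its hole (crop 222,350). Going down by 88 mm to just above the board.

Emit:
{"name": "play_rows", "arguments": {"rows": [{"tx":-0.0009,"ty":-0.0004,"tz":-0.02,"rx":0,"ry":0,"rz":0,"fingers":0},{"tx":-0.0009,"ty":-0.0004,"tz":-0.045,"rx":0,"ry":0,"rz":0,"fingers":0},{"tx":-0.0009,"ty":-0.0004,"tz":-0.065,"rx":0,"ry":0,"rz":0,"fingers":0},{"tx":-0.0009,"ty":-0.0004,"tz":-0.08,"rx":0,"ry":0,"rz":0,"fingers":0},{"tx":-0.0009,"ty":-0.0004,"tz":-0.086,"rx":0,"ry":0,"rz":0,"fingers":0},{"tx":-0.0009,"ty":-0.0004,"tz":-0.088,"rx":0,"ry":0,"rz":0,"fingers":0},{"tx":-0.0009,"ty":-0.0004,"tz":-0.088,"rx":0,"ry":0,"rz":0,"fingers":0}]}}

```text
time_s: 22.15
ee_pos: [526.2, 372.4, 120.5]
eef_rot: [-1.567, -0.004, -0.181]
force: [-0.0, -0.7, -3.4]
opening: 29.9
```

Emit:
{"name": "play_rows", "arguments": {"rows": [{"tx":-0.0014,"ty":-0.0007,"tz":-0.002,"rx":-0.2,"ry":0.2,"rz":0,"fingers":0},{"tx":-0.0014,"ty":-0.0007,"tz":-0.0045,"rx":-0.2,"ry":0.2,"rz":0,"fingers":0},{"tx":-0.0014,"ty":-0.0007,"tz":-0.0055,"rx":-0.2,"ry":0.2,"rz":0,"fingers":0},{"tx":-0.0014,"ty":-0.0007,"tz":-0.0055,"rx":-0.2,"ry":0.2,"rz":0,"fingers":0},{"tx":-0.0014,"ty":-0.0007,"tz":-0.0055,"rx":-0.2,"ry":0.2,"rz":0,"fingers":0}]}}

```text
time_s: 22.65
ee_pos: [524.8, 371.7, 115.0]
eef_rot: [-1.571, -0.001, -0.181]
force: [0.6, 0.3, -3.7]
opening: 29.9
```

Emit:
{"name": "play_rows", "arguments": {"rows": [{"tx":0,"ty":0,"tz":-0.0008,"rx":0,"ry":0,"rz":0,"fingers":0},{"tx":0,"ty":0,"tz":-0.0008,"rx":0,"ry":0,"rz":0,"fingers":0}]}}

```text
time_s: 22.85
ee_pos: [524.9, 371.9, 114.6]
eef_rot: [-1.571, -0.002, -0.181]
force: [-1.4, -0.9, -1.2]
opening: 29.8
```

Emit:
{"name": "play_rows", "arguments": {"rows": [{"tx":0,"ty":0,"tz":0,"rx":0,"ry":0,"rz":0,"fingers":75},{"tx":0,"ty":0,"tz":0,"rx":0,"ry":0,"rz":0,"fingers":75},{"tx":0,"ty":0,"tz":0,"rx":0,"ry":0,"rz":0,"fingers":75},{"tx":0,"ty":0,"tz":0,"rx":0,"ry":0,"rz":0,"fingers":75},{"tx":0,"ty":0,"tz":0,"rx":0,"ry":0,"rz":0,"fingers":75},{"tx":0,"ty":0,"tz":0,"rx":0,"ry":0,"rz":0,"fingers":75}]}}

```text
time_s: 23.45
ee_pos: [525.0, 371.9, 114.7]
eef_rot: [-1.571, -0.002, -0.181]
force: [-0.3, 0.4, 0.4]
opening: 70.1
```

Emit:
{"name": "play_rows", "arguments": {"rows": [{"tx":0,"ty":0,"tz":0.03,"rx":0,"ry":0,"rz":0,"fingers":75},{"tx":0,"ty":0,"tz":0.08,"rx":0,"ry":0,"rz":0,"fingers":75},{"tx":0,"ty":0,"tz":0.12,"rx":0,"ry":0,"rz":0,"fingers":75},{"tx":0,"ty":0,"tz":0.14,"rx":0,"ry":0,"rz":0,"fingers":75},{"tx":0,"ty":0,"tz":0.14,"rx":0,"ry":0,"rz":0,"fingers":75}]}}

```text
time_s: 23.95
ee_pos: [527.3, 373.1, 259.9]
eef_rot: [-1.565, -0.009, -0.181]
force: [0.4, -0.1, -0.9]
opening: 70.6
```

Run:
```python
from h import *
s=manip.read_state();print(s['ee_pos'],s['eef_rot'],s['force'],s['opening'])
p,im=snap('wrist','w20.png');print(p['eye'],p['attitude'])
```

```text
[527.26097308 373.12861608 259.90426737] [-1.56473527 -0.00942332 -0.18117391] [ 0.37437153 -0.06896741 -0.94873741] 70.60213544681226
[537.95739286 440.90510843 424.70162198] [-0.23873698 -0.00986526 -0.18188889]
```

View pics/w20.png

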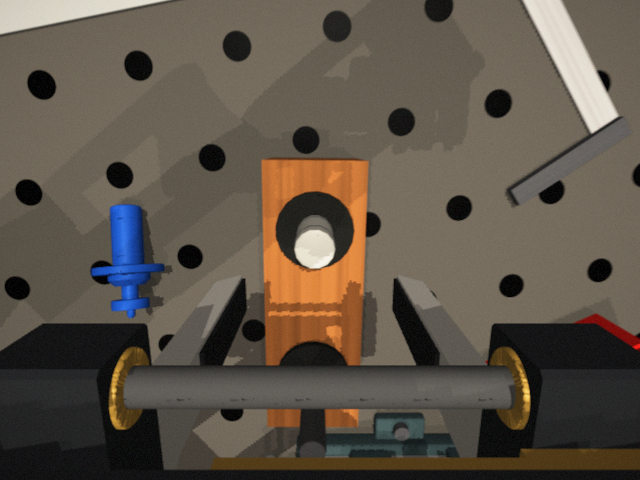

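Run:
```python
from h import *
_,im=snap('side','s21.png');snap('top','t21.png')
crop(im,300,215,365,275,9,'c21s.png')
def cen(f):
    i=cv2.imread('pics/'+f).astype(float);y0,x0=226,321
    w=i[y0:250,x0:343];
    s=np.clip(w[:,:,2]-w[:,:,0]-45,0,None) # R-B
    Y,X=np.mgrid[:s.shape[0],:s.shape[1]]
    return (s*X).sum()/s.sum()+x0,(s*Y).sum()/s.sum()+y0,s.sum()
for f in('s7.png','s18.png','s21.png'):print(f,cen(f))
# edge between flange front and things: column profiles
a=cv2.cvtColor(cv2.imread('pics/s7.png'),cv2.COLOR_BGR2GRAY);b=cv2.cvtColor(cv2.imread('pics/s21.png'),cv2.COLOR_BGR2GRAY)
for u in(332,336,340): print(u,a[232:258,u].tolist(),b[232:258,u].tolist())
```

```text
s7.png (np.float64(332.9004509771171), np.float64(234.7701686988475), np.float64(5987.0))
s18.png (np.float64(333.932683082827), np.float64(235.0732331307963), np.float64(6254.0))
s21.png (np.float64(334.13236750866764), np.float64(234.96570084200098), np.float64(8076.0))
332 [193, 174, 145, 107, 95, 108, 164, 195, 201, 212, 211, 213, 204, 157, 101, 95, 102, 103, 91, 88, 91, 90, 89, 89, 90, 91] [223, 223, 219, 199, 169, 115, 103, 110, 174, 208, 215, 225, 224, 225, 229, 200, 136, 107, 97, 96, 98, 98, 99, 102, 99, 100]
336 [197, 197, 193, 186, 191, 199, 201, 202, 212, 212, 213, 193, 138, 99, 85, 92, 95, 82, 93, 101, 91, 90, 91, 92, 91, 90] [223, 223, 223, 224, 214, 205, 207, 203, 209, 221, 224, 224, 225, 221, 173, 114, 98, 93, 109, 109, 100, 99, 99, 101, 100, 100]
340 [199, 203, 204, 206, 210, 212, 209, 210, 214, 215, 185, 125, 97, 96, 101, 95, 88, 89, 89, 91, 92, 90, 91, 91, 92, 93] [188, 213, 228, 227, 224, 223, 224, 223, 223, 223, 224, 228, 209, 151, 108, 101, 97, 97, 100, 98, 100, 100, 101, 100, 99, 99]
```

View pics/c21s.png

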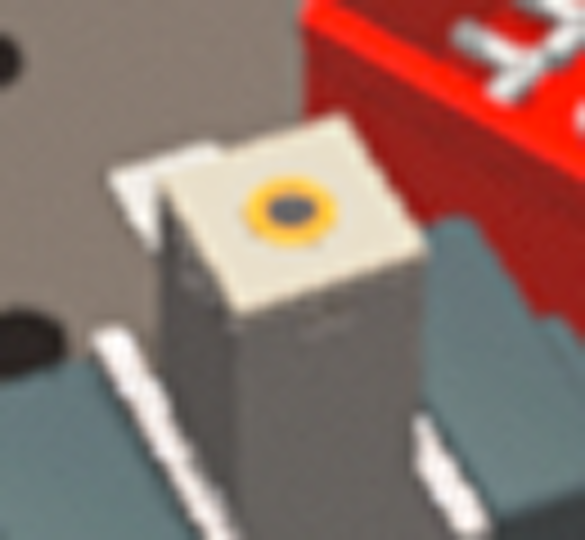

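Emit:
{"name": "play_rows", "arguments": {"rows": [{"tx":0.02,"ty":-0.15,"tz":0.05,"rx":0,"ry":0,"rz":0,"fingers":75},{"tx":0.06,"ty":-0.46,"tz":0.06,"rx":0,"ry":0,"rz":0,"fingers":75},{"tx":0.06,"ty":-0.46,"tz":0.06,"rx":0,"ry":0,"rz":0,"fingers":75},{"tx":0.06,"ty":-0.46,"tz":0.06,"rx":0,"ry":0,"rz":0,"fingers":75},{"tx":0.06,"ty":-0.46,"tz":0.06,"rx":0,"ry":0,"rz":0,"fingers":75},{"tx":0.06,"ty":-0.46,"tz":0.06,"rx":0,"ry":0,"rz":0,"fingers":75},{"tx":0.06,"ty":-0.46,"tz":0.06,"rx":0,"ry":0,"rz":0,"fingers":75},{"tx":0.06,"ty":-0.46,"tz":0.06,"rx":0,"ry":0,"rz":0,"fingers":75}]}}

```text
time_s: 24.9
ee_pos: [574.0, -22.5, 302.6]
eef_rot: [-1.573, 0.006, -0.181]
force: [0.1, 0.5, -0.2]
opening: 70.4
```

Emit:
{"name": "play_rows", "arguments": {"rows": [{"tx":0,"ty":0,"tz":0,"rx":8,"ry":-1.5,"rz":0,"fingers":75},{"tx":0,"ty":0,"tz":0,"rx":16,"ry":-3,"rz":0,"fingers":75},{"tx":0,"ty":0,"tz":0,"rx":24,"ry":-4.5,"rz":0,"fingers":75},{"tx":0,"ty":0,"tz":0,"rx":32,"ry":-6,"rz":0,"fingers":75},{"tx":0,"ty":0,"tz":0,"rx":40,"ry":-7.5,"rz":0,"fingers":75},{"tx":0,"ty":0,"tz":0,"rx":44,"ry":-8,"rz":0,"fingers":75},{"tx":0,"ty":0,"tz":0,"rx":44,"ry":-8,"rz":0,"fingers":75}]}}

```text
time_s: 25.6
ee_pos: [572.1, -23.6, 297.6]
eef_rot: [-0.789, 0.015, -0.181]
force: [1.1, 0.1, -1.2]
opening: 70.7
```

Run:
```python
from h import *
s=manip.read_state();print(s['ee_pos'],s['eef_rot'],s['force'],s['qpos'])
p,im=snap('wrist','w22.png');print(p['eye'],p['attitude'])
```

```text
[572.1230293  -23.59619518 297.57719141] [-0.78861016  0.01509886 -0.18062809] [ 1.10111047  0.10902309 -1.23267619] [-0.58670834  0.2526654   1.52167031  0.70703351  1.71017837 -0.42387672]
[562.38850393 -90.11622857 463.15238069] [ 0.5373585   0.01466467 -0.18140673]
```

View pics/w22.png

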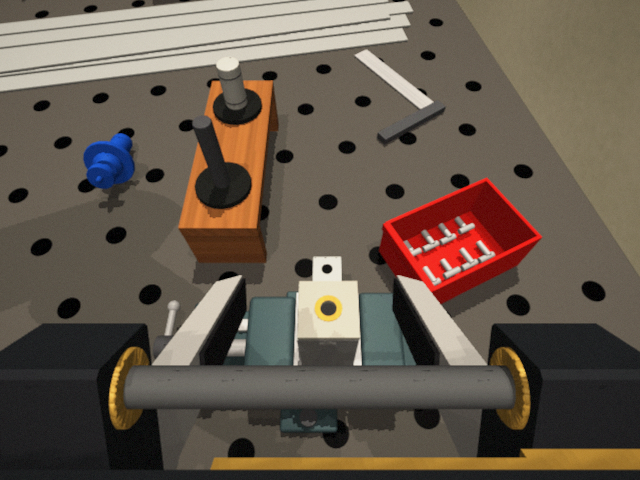

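Emit:
{"name": "play_rows", "arguments": {"rows": [{"tx":-0.012,"ty":-0.075,"tz":-0.02,"rx":0,"ry":0,"rz":0,"fingers":75},{"tx":-0.012,"ty":-0.085,"tz":-0.06,"rx":0,"ry":0,"rz":0,"fingers":75},{"tx":-0.012,"ty":-0.085,"tz":-0.085,"rx":0,"ry":0,"rz":0,"fingers":75},{"tx":-0.012,"ty":-0.085,"tz":-0.085,"rx":0,"ry":0,"rz":0,"fingers":75},{"tx":-0.012,"ty":-0.085,"tz":-0.085,"rx":0,"ry":0,"rz":0,"fingers":75}]}}

```text
time_s: 26.15
ee_pos: [560.9, -106.5, 214.6]
eef_rot: [-0.789, 0.013, -0.178]
force: [0.5, 0.1, 0.9]
opening: 70.6
```

Run:
```python
from h import *
s=manip.read_state();print(s['ee_pos'],s['eef_rot'],s['force'])
p,im=snap('wrist','w23.png');print(p['eye'],p['attitude'])
c=proj(p,[586,30,150]).astype(int);print(c);x=max(c[0]-60,0);y=max(c[1]-50,0);crop(im,x,y,x+120,y+100,6,'c23.png')
```

```text
[ 560.88252709 -106.5313717   214.62222668] [-0.78944932  0.012923   -0.17762325] [0.45204919 0.10884313 0.8809065 ]
[ 551.03057617 -172.8669468   380.26800081] [ 0.53654321  0.01245535 -0.17834334]
[320 165]
```

View pics/c23.png

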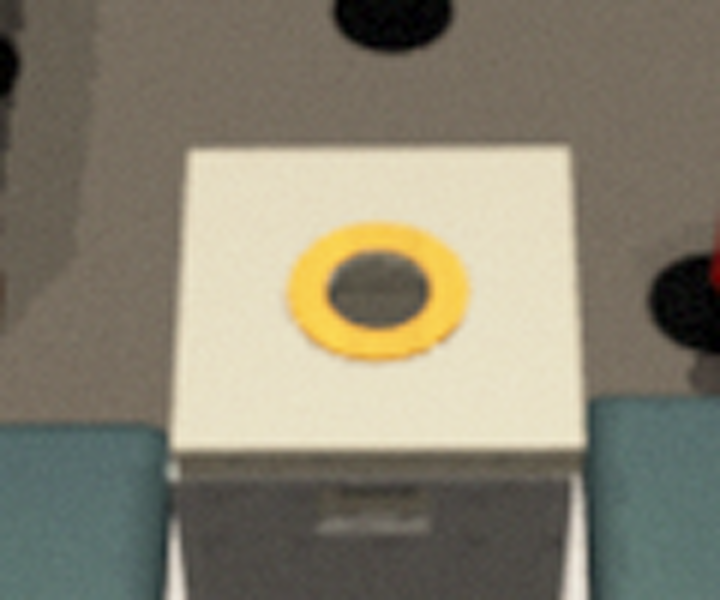

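Run:
```python
from h import *
s=manip.read_state();print(s['time_s'],s['force'],abs(s['joint_velocities']).max())
manip.job_done()
```

```text
26.2 [ 0.28228229  0.46228175 -0.65408801] 0.02317958795541816
the job is handed in; nothing more can be done
```

The cap is home in the leg and the setting tool hangs back in its own rack hole. I handed the job in at 26.2 s; it reported no verdict.

- **Cap started:** I set the cap in the tube mouth and let it go standing proud. Triangulated from two cameras, the flange was about 11 mm above the rim.
- **Pressed home:** I pressed with the tool, pin in the bore. By the wrist sensor, peak contact was about 10 N on the way to the click. After the click the tool bore solidly: three presses up to about 13.6 N moved nothing, and total travel was about 8 mm. I then eased off.
- **Final view of the cap:** A close oblique view shows the flange tight and square on the rim. The slot begins about 2 mm below the flange and a nib shows in it.
- **Tool:** I released it where I had gripped it, within about 0.5 mm by the measured arm position, and it looked upright in the wrist view.
- **Other objects:** There was no sign of contact with the drift, round plug, bracket or bin. I did not measure their positions again afterwards.
- **Disagreement:** The coarse side camera suggested a drop of only 6.5 to 7.6 mm, against the 8.5 mm expected. That is within its error of roughly 1 mm, and the arm travel and the close view both say the cap is flush.

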